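Ready the dish incubator: set and lock its probe, load it, snap its covers shut

ROBOT

A 7-joint arm with a two-finger parallel gripper is mounted at the origin on a cart in front of the work surface, level with it; the furniture and walls round the work are solid. World frame = base frame: x ahead of the robot, y to its left, z up, the work surface at z = 0. Lengths are in m, angles in rad, forces in N, time in s.
With the tool pointing down it reaches from about 0.4 to 0.85 m from the base axis. Payload 10.4 kg.
Tool frame: the origin (TCP) lies midway between the tips of the shut fingers; the grasp point (between the pads) lies 19 mm behind it; z points along the fingers, y is the line along which they close (so a half turn about z gives the same grasp; the last joint's range is limited). The gripper opens to 87 mm and grips with 3 to 60 N. Pads are 19 mm wide; open, the fingers measure 117 mm over their backs; the gripper's body (75 mm by 190 mm) begins 51 mm behind the grasp point.
Start: joints at [-1.146, 0.332, -0.065, 1.46, 0.022, 1.35, -0.088], TCP at [0.271, 0.563, 0.223] pointing down, gripper open.
Joint ranges: [-2.6, 2.6], [-0.5, 2.12], [-1.47, 1.34], [0.16, 2.42], [-1.27, 4.41], [0.06, 2.06], [-2.6, 2.6]. Speed limits (rad/s): [2.22, 2.22, 2.79, 2.79, 3.14, 3.14, 3.14].

INTERFACE

Orientations are given as a unit quaternion [x, y, z, w].
In Python, from bench import r gives the robot as it stands.
- The arm moves only by the tool arm_command, never from a script. Its arguments are lists of equal length, an entry for each row: "xyz": the shift along the world's x, y, z in m, a list of three; "rot": the turn, a rotation vector about the world's x, y, z in rad, a list of three. In form: {"xyz": [[tx, ty, tz], ...], "rot": [[ax, ay, az], ...]}. A call has 1 to 20 rows; each row is the pose to reach, as a shift and turn from the pose commanded when the call began; what a row does not reach only later rows make up. A row lasts 1/12 s, in which the tool goes at most 41.7 mm and 7.16 degrees, less where a joint would pass 70% of its speed; a pose out of reach is approached as far as the arm can. A call with a gripper value outside its range is refused whole. "grip" is the opening, from 0 (shut) to 1 (fully open), set as the call begins (left out, the last holds). The fingers move at their own pace and stop on an object; "squeeze" is the grip in N (left out, the last holds). Time passes only in rows, so rows that repeat a pose let the fingers close. It gives the time, the measured TCP pose, the force, the opening and the grip force at its end, in the units of the state.
- r.read_state(): the state, without advancing time (a new reading comes with each control period).
- r.camera(name): name is "scene" or "top"; returns the picture (384x512x3 uint8, red, green, blue); there is no depth.
- r.camera_model(name): a dict with "fx", "fy", "cx", "cy" (pixels), "T" (4x4, takes a point from camera to world coordinates). Camera axes: x right, y up, looking along -z (the intrinsics and any distortion apply to the point x, -y, -z); pixel columns grow to the right and rows downward; lengths in m; the calibration is good to about 2 mm. A picture is of the moment at which its call begins. camera_model takes no time and is no camera call.
- r.close_job(): hands the job in; it is judged then, once.
Trained networks look in the newest picture that a camera, given by its name, has taken for a name from the list of things; names that differ only in an ending like _2 or _b are one class to them, and where a whole thing is asked for, a point or a joint stands for the part that bears it (a point fixed in the world has none). Each returns a list of dicts, best first, with "conf" (0 to 1); they miss things now and then, are a little off and sometimes report something else, mostly with a low value. They report only what shows in the picture. A call takes as long as a camera call. They do not tell look-alikes from the thing itself.
- r.look_for(label, camera): "at" ([x, y, z] in m, in the coordinates of the camera as it stood for that picture, good to about 4 mm: the middle of the surface that is visible of it).
- r.spot_point(label, camera): "at" ([x, y, z] in m, in the coordinates of the camera as it stood for that picture, good to about 4 mm: a listed point, or the origin of a listed thing).
The state is a dict: "time": time; "joint_positions": joint angles; "joint_vel": joint speeds; "joint_torque": joint torques, N m; "ee_pos": TCP position; "eef_rot": TCP orientation; "ft_force": force on the tool from outside, world axes, zero at the start; "torque": the same for the moment, N m; "width": finger opening in m; "grip_force": force on a finger pad.
Only numpy, scipy, OpenCV 4.12 (cv2) and the standard library are available. Lean on these libraries where they do the work, as an engineer would, in place of code of your own. Each camera call takes 0.05 s, during which the arm holds its last target. There are 200 camera calls.

TASK

Get the small dish incubator ready for its run. Free the clamp lever of its reference probe, lower the probe gently until its tip touches the bottom of the glass vial beneath it, and lock it there with the lever; take every culture dish from the steel tray and lay it flat in a bay of its own, inside the ring; and press all three covers down until their catches hold them shut (an empty bay's too). Leave the bottles and the timer where they stand.

Things in the scene. Friction and masses are not known exactly. Their poses are not given: they have to be found in the camera images.
- incubator: White dish incubator, 136 deep (x) x 310 wide (y) mm, fixed to the bench: three round bays under hinged covers and, at its left end, a reference probe on a post. Origin: centre of its underside, on the bench; x to its back, y to its left end, z up. Its aluminium deck is 54 mm up. Only covers, catches, post, probe and lever stand higher than 66 mm; the post and its clamp boss reach 113 mm.
- bay_1 (a point): Centre of the right bay, on the deck (incubator frame x -8, y -105, z 54 mm). A raised locating ring, 60 mm wide inside, 67 mm outside, 4.5 mm high: a dish drops into it with about 3 mm to spare all round. Right of it stands a post of the analyser's black frame, 40 mm square, 0.45 m tall, at world x 0.62, y 0.06 m; the analyser's front face is at x 0.52, its left side at y 0.04 m.
- bay_2 (a point): The same for the middle bay (incubator frame x -8, y -19, z 54 mm).
- bay_3 (a point): The same for the left bay (incubator frame x -8, y 67, z 54 mm).
- cover_1 (a joint): Opening of the right bay's cover, rad: 0 shut, 1.8 leaning back. Smoky clear cover with a blue-grey frame, 86 deep x 76 wide x 24 mm high. Hinge line: along the incubator's y at incubator x +40, z +58 mm, at the bay's y. The outer face of its top plate lies 21 mm from the hinge line, so 79 mm above the bench when shut. Starts open, 1.5 to 1.78.
- cover_2 (a joint): The same for the middle cover. A weak spring lifts each cover (about 1 N at the front edge), friction lets it stay where it stands when far open. Pressed down near its front edge, a nib on its front wall snaps under an orange sprung catch: about 8 N over the last 8 mm.
- cover_3 (a joint): The same for the left cover. Resting unlatched on its catch a cover reads about 0.10 and springs up when let go; held shut by the catch it reads 0.00 to 0.02.
- cover_1_tab (a point): Middle of the right cover's front edge, on the outer face of its top plate, 86 mm from the hinge line; a finger tab 30 mm wide and 4 mm thick runs 13 mm further out. With the cover open it is the top of the standing cover, about 145 mm above the bench.
- cover_2_tab (a point): The same for the middle cover.
- cover_3_tab (a point): The same for the left cover.
- probe: The reference probe: a steel rod 6 mm thick with dark graduations and a black knob at its top. Origin at its tip, z up along the rod. At incubator x -8, y +125 mm, straight above the vial. It slides straight up and down through the clamp boss, tip 88 mm above the bench when fully raised, 18 mm at most lowered; it starts raised, tip at 73 to 88 mm. Freed, it stays where it is left (about 3 N of friction, 0.1 kg).
- probe_knob (a point): Middle of the probe's round black knob (22 mm across, 28 mm tall, upright, from 14 mm below this point to 14 mm above); 110 mm above the tip. Take it from above.
- lock_lever (a joint): Clamp lever, rad: 0 released, pointing to the incubator's front (-x); 1.57 locked, pointing to its left end (+y); stops at 0 and 1.65. It turns level about an upright axis at incubator x -21, y +125 mm. Its cam pinches the rod from about 1.3 on, firmly above 1.4. Swinging it takes 3 to 4 N at the pin. Starts locked, 1.5 to 1.62.
- lever_pin (a point): Top of the lever's upright red pin (10 mm across, 26 mm tall), 55 mm from the lever's axis, 137 mm above the bench. The flat lever arm lies 110 to 115 mm above the bench. Push the pin sideways.
- vial_a: Clear reference vial, 26 across x 46 mm tall, mouth 22 mm wide, loose in a well of the incubator under the probe; its mouth is 64 mm above the bench. An aluminium slug covers its bottom. The slug is 4 to 16 mm thick, so the bottom to touch lies 22 to 34 mm above the bench: feel for it. Origin: centre of its underside. One of the vials a, b, c is present.
- vial_b: As vial_a, with a slug of another thickness.
- vial_c: As vial_a, with a slug of another thickness.
- dish_1: Closed culture dish with cream agar, 56 across (53 over the rim that fingers meet) x 15 mm tall, 15 to 35 g, lying flat. Origin: centre of its underside, z up. Two or three of the dishes are present.
- dish_2: The same with pink agar.
- dish_3: The same with cream agar.
- bottle_lysis: Brown bottle with a black cap, 44 across x 88 mm tall, standing at the right, beyond the timer. Bystander.
- bottle_buffer: White bottle with a blue cap, 50 across x 115 mm tall, standing at the far right. Bystander.
- bench_timer: White bench timer, 68x62x19 mm, lying on the bench at the right of the tray. Bystander.
- dish_tray: Shallow steel dish tray, fixed, 70 (x) x 345 (y) x 8 mm high, near the bench's front edge, in three compartments of 111 mm side by side along y; walls 3 mm, floor 3 mm thick. A dish in it stands 10 mm proud of the walls. Origin: centre of its underside.
There are look-alikes about, which are no part of the job. What is shaped like the dish_3 but red is not meant.

How it is judged:
On the way, in this order (a step that is already met when the one before it is completed fails the run):
1. with the clamp lever freed, the probe's tip touches the bottom of the vial (contact force between probe and vial_a above 0.3 N and contact force between probe and vial_b above 0.3 N and contact force between probe and vial_c above 0.3 N and value of joint lock_lever below 0.9 rad), for 0.1 s.
2. the clamp lever is locked with the tip still on the bottom (contact force between probe and vial_a above 0.1 N and contact force between probe and vial_b above 0.1 N and contact force between probe and vial_c above 0.1 N and value of joint lock_lever above 1.4 rad), for 0.3 s.
At the end, for the whole second after the job is handed in: Probe tip on the vial's bottom (force over 0.1 N), lever over 1.4 rad; each dish present at rest, flat (0.1 rad) on the deck in a ring (centre within 7 mm, height within 4 mm); all three covers under 0.04 rad (all of step 2 and ((horizontal distance between dish_1 and bay_1 below 0.007 m and z of dish_1 in the frame of bay_1 between -0.004 and 0.004 m and angle between dish_1's own z axis and vertical below 0.1 rad) or (horizontal distance between dish_1 and bay_2 below 0.007 m and z of dish_1 in the frame of bay_2 between -0.004 and 0.004 m and angle between dish_1's own z axis and vertical below 0.1 rad) or (horizontal distance between dish_1 and bay_3 below 0.007 m and z of dish_1 in the frame of bay_3 between -0.004 and 0.004 m and angle between dish_1's own z axis and vertical below 0.1 rad)) and ((horizontal distance between dish_2 and bay_1 below 0.007 m and z of dish_2 in the frame of bay_1 between -0.004 and 0.004 m and angle between dish_2's own z axis and vertical below 0.1 rad) or (horizontal distance between dish_2 and bay_2 below 0.007 m and z of dish_2 in the frame of bay_2 between -0.004 and 0.004 m and angle between dish_2's own z axis and vertical below 0.1 rad) or (horizontal distance between dish_2 and bay_3 below 0.007 m and z of dish_2 in the frame of bay_3 between -0.004 and 0.004 m and angle between dish_2's own z axis and vertical below 0.1 rad)) and ((horizontal distance between dish_3 and bay_1 below 0.007 m and z of dish_3 in the frame of bay_1 between -0.004 and 0.004 m and angle between dish_3's own z axis and vertical below 0.1 rad) or (horizontal distance between dish_3 and bay_2 below 0.007 m and z of dish_3 in the frame of bay_2 between -0.004 and 0.004 m and angle between dish_3's own z axis and vertical below 0.1 rad) or (horizontal distance between dish_3 and bay_3 below 0.007 m and z of dish_3 in the frame of bay_3 between -0.004 and 0.004 m and angle between dish_3's own z axis and vertical below 0.1 rad)) and value of joint each of cover_1, cover_2, cover_3 below 0.04 rad and linear speed of each of dish_1, dish_2, dish_3 below 0.02 m/s); the robot touches nothing.
It fails at once if the probe is rammed into the vial (over 40 N) (contact force between probe and vial_a above 40 N or contact force between probe and vial_b above 40 N or contact force between probe and vial_c above 40 N).
It fails at once if a bottle or the timer is moved by more than 3 cm, or a bottle tipped (distance of any of bottle_lysis, bottle_buffer, bench_timer from where it was at the start of the episode above 0.03 m or angle between any of bottle_lysis, bottle_buffer's own z axis and vertical above 0.5 rad).
Of vial_a, vial_b, vial_c only 1 to 1 are there at a start; the rules pass over those that are not, and their reading is None.
Of dish_1, dish_2, dish_3 only 2 to 3 are there at a start; the rules pass over those that are not, and their reading is None.
At some moment in a run one of dish_1, dish_2, dish_3 may be knocked a few centimetres aside while the robot is not near it.
Once in a run the grip may slacken for a moment while it holds something.
It also fails if it takes over 192 s, if anything falls off the work surface, if the arm or the gripper's body presses on something with over 40 N, if the wrist force passes 120 N, or if a joint passes its speed limit or range.

## Working session

There is one attempt and no reset: what is moved stays moved. The work goes in short steps, Python scripts to look and compute and a tool call to move; the robot and the scene stay as the last step left them, time stands still between calls to the robot, and variables do not carry over. Pictures are saved under pics/ and viewed, at most 14 in all, crops included, and the job is handed in when it is done.

Besides the shell and the picture viewer there is one more tool, called after "Call:" as a command line: name --argument value ..., lists and objects as JSON in quotes. arm_command: Moves the arm, as the interface text tells. Its arguments: {"type":"object","properties":{"xyz":{"type":"array"},"rot":{"type":"array"},"grip":{"type":"number"},"squeeze":{"type":"number"}},"required":["xyz","rot"]}

```bash
mkdir -p pics; cat > h.py <<'E'
from bench import r
import numpy as np, cv2
from scipy.spatial.transform import Rotation as R
def W(cam,p):
    T=np.array(r.camera_model(cam)["T"]); return (T@np.append(p,1))[:3]
def px(cam,p):
    m=r.camera_model(cam); q=np.linalg.inv(np.array(m["T"]))@np.append(p,1)
    return m["cx"]+m["fx"]*q[0]/-q[2], m["cy"]+m["fy"]*-q[1]/-q[2]
def find(l,cam,f="spot",n=4):
    o=(r.spot_point if f=="spot" else r.look_for)(l,cam)
    for d in o[:n]:
        w=W(cam,d["at"]); print(cam,l,round(d["conf"],2),w.round(4),np.round(px(cam,w)))
def ray(cam,u,v,z):
    m=r.camera_model(cam); T=np.array(m["T"])
    d=T[:3,:3]@np.array([(u-m["cx"])/m["fx"],-(v-m["cy"])/m["fy"],-1]); o=T[:3,3]
    return o+d*(z-o[2])/d[2]
def st():
    s=r.read_state(); print(round(s["time"],2),np.round(s["ee_pos"],4),np.round(R.from_quat(s["eef_rot"]).as_matrix(),3).tolist(),np.round(s["ft_force"],2),s["width"],s["grip_force"])
def snap(cam,name):
    im=r.camera(cam); cv2.imwrite("pics/"+name+".png",cv2.cvtColor(im,cv2.COLOR_RGB2BGR)); return im
E
python3 - <<'E'
from h import *
st()
a=snap("scene","s0");b=snap("top","t0")
cv2.imwrite("pics/both.png",cv2.cvtColor(cv2.resize(np.vstack([a,b]),None,fx=.78,fy=.78),cv2.COLOR_RGB2BGR))
for c in("scene","top"):
    m=r.camera_model(c);print({k:np.round(v,3).tolist() for k,v in m.items()})
    for l in("incubator","probe","probe_knob","lever_pin","dish_1","dish_2","cover_1_tab","dish_tray","bay_1","bay_2","bay_3","vial_a"):
        find(l,c)
E
```

```text
0.0 [0.2704 0.563  0.2218] [[-0.901, 0.433, -0.001], [0.433, 0.901, -0.001], [-0.0, -0.001, -1.0]] [0.15 0.19 0.49] 0.08712270686113659 0.0
{'fx': 346.459, 'fy': 346.459, 'cx': 258.294, 'cy': 194.892, 'T': [[-0.855, 0.273, -0.441, -0.049], [-0.518, -0.461, 0.721, 1.052], [-0.007, 0.845, 0.535, 0.878], [0.0, 0.0, 0.0, 1.0]]}
scene incubator 0.83 [0.5618 0.3075 0.0039] [223. 257.]
scene probe_knob 0.63 [0.49   0.4206 0.1925] [216. 241.]
scene lever_pin 0.48 [0.457  0.4623 0.1407] [218. 266.]
scene dish_1 0.79 [0.4807 0.5458 0.002 ] [198. 313.]
scene dish_1 0.52 [ 0.4468 -0.0079  0.0057] [290. 222.]
scene dish_1 0.51 [ 0.4468 -0.1298  0.0056] [302. 208.]
scene dish_1 0.51 [0.4459 0.1068 0.0069] [277. 237.]
scene dish_2 0.79 [0.4807 0.5458 0.002 ] [198. 313.]
scene dish_2 0.52 [ 0.4468 -0.0079  0.0057] [290. 222.]
scene dish_2 0.51 [ 0.4468 -0.1298  0.0056] [302. 208.]
scene dish_2 0.51 [0.4459 0.1068 0.0069] [277. 237.]
scene cover_1_tab 0.7 [0.6607 0.2439 0.1429] [209. 210.]
scene dish_tray 0.94 [0.4472 0.0025 0.0021] [288. 224.]
scene bay_1 0.91 [0.5561 0.2851 0.0609] [227. 242.]
scen
[... 994 characters left out ...]
4497 -0.0072  0.0024] [267. 227.]
top dish_2 0.67 [ 0.4418 -0.1304  0.0062] [301. 230.]
top cover_1_tab 0.55 [0.6597 0.2471 0.1433] [199. 153.]
top dish_tray 0.77 [0.4463 0.0039 0.0013] [264. 228.]
top dish_tray 0.5 [ 0.4472 -0.1312  0.0038] [302. 229.]
top bay_1 0.9 [0.5971 0.2092 0.0531] [210. 182.]
top bay_1 0.85 [0.5606 0.2873 0.0594] [187. 189.]
top bay_1 0.67 [0.5198 0.3681 0.0555] [163. 198.]
top bay_2 0.9 [0.5971 0.2092 0.0531] [210. 182.]
top bay_2 0.85 [0.5606 0.2873 0.0594] [187. 189.]
top bay_2 0.67 [0.5198 0.3681 0.0555] [163. 198.]
top bay_3 0.9 [0.5971 0.2092 0.0531] [210. 182.]
top bay_3 0.85 [0.5606 0.2873 0.0594] [187. 189.]
top bay_3 0.67 [0.5198 0.3681 0.0555] [163. 198.]
```

View pics/s0.png

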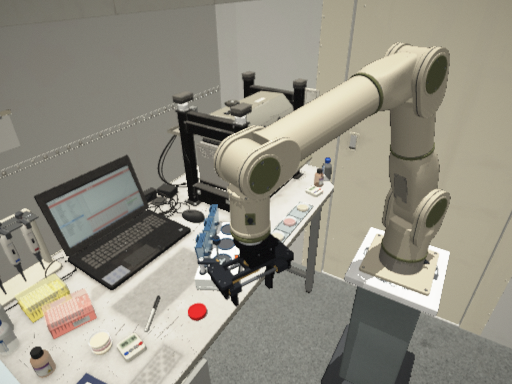

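View pics/t0.png

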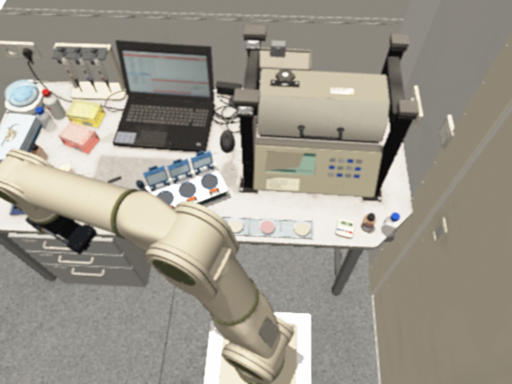

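The tray holds three dishes: cream, pink and cream, at about (239,226), (267,227) and (302,229) in the top picture. The incubator is yawed about 26°, its covers are open, and the red lid at scene (198,313) is a look-alike. Next I'll fit the incubator pose from several detections.

```bash
cat >> h.py <<'E'
from scipy.optimize import least_squares
def fit(n=3):
    B=np.array([[-8,-105],[-8,-19],[-8,67]])/1e3
    g=np.array([.5565,.307,.456]); P=[];M=[]
    X=lambda g,p:g[:2]+np.array([[np.cos(g[2]),-np.sin(g[2])],[np.sin(g[2]),np.cos(g[2])]])@p
    for i in range(n):
        for c in("scene","top"):
            r.camera(c)
            for l,ms in(("bay_1",B),("probe_knob",[[-.008,.125]]),("incubator",[[0,0]])):
                for d in r.spot_point(l,c):
                    w=W(c,d["at"])[:2]
                    for m in ms:
                        if np.linalg.norm(X(g,np.array(m))-w)<.015:P.append(w);M.append(m)
    P=np.array(P);M=np.array(M)
    f=least_squares(lambda g:np.concatenate([X(g,m)-w for m,w in zip(M,P)]),g,loss="soft_l1",f_scale=.004)
    print(f.x.round(4),len(P),np.abs(f.fun).mean()); return f.x
E
python3 - <<'E'
from h import *
g=fit(4); np.save("g.npy",g)
for l in("dish_1","lever_pin","probe_knob"):
    for c in("scene","top"):find(l,c)
a=lambda x,y:(g[:2]+np.array([[np.cos(g[2]),-np.sin(g[2])],[np.sin(g[2]),np.cos(g[2])]])@[x,y]).round(4)
A=a(-.021,.125);print("axis",A,"knob",a(-.008,.125),"bays",a(-.008,-.105),a(-.008,-.019),a(-.008,.067))
s=r.read_state();p=np.array(s["ee_pos"])
for th in(1.55,1.3,1.0,.75,.5,.3):
    print(th,a(-.021-.059*np.cos(th),.125+.059*np.sin(th))-p[:2], "yawturn",g[2]+1.5708-th-np.arctan2(.901,.433))
E
```

```text
[0.5586 0.3092 0.4622] 38 0.001819655105462888
scene dish_1 0.69 [ 0.4491 -0.0111  0.0089] [289. 221.]
scene dish_1 0.52 [4.807e-01 5.481e-01 4.000e-04] [198. 313.]
scene dish_1 0.5 [0.4438 0.1089 0.0009] [277. 239.]
scene dish_1 0.45 [ 0.4407 -0.1316  0.0054] [303. 208.]
top dish_1 0.72 [ 0.4494 -0.0055  0.0015] [266. 227.]
top dish_1 0.52 [ 0.4462 -0.1315  0.0041] [302. 229.]
top dish_1 0.52 [0.449  0.1035 0.0008] [236. 226.]
scene lever_pin 0.54 [0.4547 0.4606 0.1398] [219. 266.]
scene lever_pin 0.22 [0.4427 0.1054 0.0042] [277. 238.]
scene probe_knob 0.54 [0.491  0.4167 0.1891] [217. 241.]
top probe_knob 0.56 [0.4983 0.4212 0.1918] [138. 183.]
axis [0.4841 0.4117] knob [0.4957 0.4175] bays [0.5983 0.2116] [0.5599 0.2886] [0.5216 0.3656]
1.55 [ 0.18609728 -0.09940053] yawturn -0.6397940781756815
1.3 [ 0.17399728 -0.10780053] yawturn -0.38979407817568146
1.0 [ 0.16279728 -0.12150053] yawturn -0.08979407817568141
0.75 [ 0.15689728 -0.13490053] yawturn 0.1602059218243186
0.5 [ 0.15449728 -0.14950053] yawturn 0.4102059218243186
0.3 [ 0.15529728 -0.16120053] yawturn 0.6102059218243185
```

Call:
arm_command --xyz '[[0.06,-0.03,0],[0.12,-0.065,0],[0.186,-0.1,0],[0.186,-0.1,0],[0.186,-0.1,0],[0.186,-0.1,0],[0.186,-0.1,0],[0.186,-0.1,0],[0.186,-0.1,0],[0.186,-0.1,0]]' --rot '[[0,0,-0.1],[0,0,-0.2],[0,0,-0.3],[0,0,-0.4],[0,0,-0.5],[0,0,-0.6],[0,0,-0.64],[0,0,-0.64],[0,0,-0.64],[0,0,-0.64]]' --grip 0.5 --squeeze 10

```text
time: 4.03
ee_pos: [0.4559, 0.464, 0.2226]
eef_rot: [0.516, 0.856, 0.0, -0.0]
ft_force: [0.4, 0.6, -0.0]
width: 0.0442
grip_force: 0.0
```

```bash
python3 - <<'E'
from h import *
st()
a=snap("scene","s1")[210:330,150:310];b=snap("top","t1")[130:240,80:240]
for c in("scene","top"):
    for l in("lever_pin","probe_knob","cover_1_tab"):find(l,c)
cv2.imwrite("pics/c1.png",cv2.cvtColor(np.vstack([cv2.resize(a,(400,300)),cv2.resize(b,(400,275))]),cv2.COLOR_RGB2BGR))
E
```

```text
4.03 [0.4559 0.464  0.2226] [[-0.467, 0.884, -0.0], [0.884, 0.467, 0.0], [0.0, -0.0, -1.0]] [ 0.39  0.56 -0.03] 0.044248991269901346 0.0
scene lever_pin 0.37 [0.4573 0.4601 0.1374] [218. 266.]
scene probe_knob 0.57 [0.4921 0.4198 0.1915] [216. 241.]
scene cover_1_tab 0.54 [0.4889 0.419  0.1895] [217. 242.]
top lever_pin 0.61 [0.4585 0.459  0.1387] [129. 201.]
top cover_1_tab 0.86 [0.654  0.2464 0.1419] [199. 155.]
top cover_1_tab 0.75 [0.4463 0.1027 0.0041] [236. 226.]
top cover_1_tab 0.51 [0.6234 0.321  0.1451] [177. 161.]
```

View pics/c1.png

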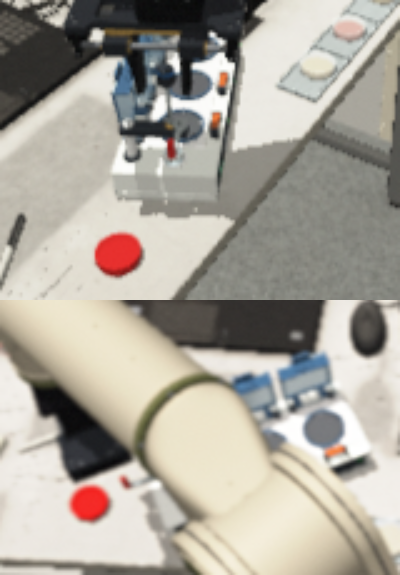

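The gripper is over the red pin: crop (170,148) in the scene part, with fingers on both sides of it. Descending.

Call:
arm_command --xyz '[[0,0,-0.03],[0,0,-0.06],[0,0,-0.09],[0,0,-0.1],[0,0,-0.1]]' --rot '[[0,0,0],[0,0,0],[0,0,0],[0,0,0],[0,0,0]]'

```text
time: 4.85
ee_pos: [0.4554, 0.4622, 0.1198]
eef_rot: [0.517, 0.856, -0.003, -0.0]
ft_force: [0.1, -0.3, 0.4]
width: 0.0433
grip_force: 0.0
```

Call:
arm_command --xyz '[[0,0,0],[0,0,0],[0,0,0],[0,0,0],[0,0,0]]' --rot '[[0,0,0],[0,0,0],[0,0,0],[0,0,0],[0,0,0]]' --grip 0.2

```text
time: 5.27
ee_pos: [0.457, 0.4638, 0.1237]
eef_rot: [0.517, 0.856, 0.001, 0.0]
ft_force: [0.1, -0.3, 0.1]
width: 0.0203
grip_force: 0.0
```

Call:
arm_command --xyz '[[-0.006,-0.004,0],[-0.012,-0.0084,0],[-0.0163,-0.0127,0],[-0.02,-0.0172,0],[-0.0233,-0.0221,0],[-0.026,-0.0273,0],[-0.0283,-0.0327,0],[-0.03,-0.0384,0],[-0.031,-0.0442,0],[-0.0316,-0.05,0],[-0.0315,-0.056,0],[-0.031,-0.062,0],[-0.031,-0.062,0],[-0.031,-0.062,0]]' --rot '[[0,0,0.125],[0,0,0.25],[0,0,0.35],[0,0,0.45],[0,0,0.55],[0,0,0.65],[0,0,0.75],[0,0,0.85],[0,0,0.95],[0,0,1.05],[0,0,1.15],[0,0,1.25],[0,0,1.25],[0,0,1.25]]'

```text
time: 6.43
ee_pos: [0.426, 0.4014, 0.1231]
eef_rot: [-0.079, 0.997, 0.0, 0.0]
ft_force: [0.7, 0.1, -0.4]
width: 0.0172
grip_force: 0.0
```

```bash
python3 - <<'E'
from h import *
st()
a=snap("scene","s2")[210:330,150:310]
for l in("lever_pin","probe_knob"):find(l,"scene")
snap("top","t2")
for l in("lever_pin","probe_knob"):find(l,"top")
E
```

```text
6.43 [0.426  0.4014 0.1231] [[-0.987, -0.158, 0.001], [-0.158, 0.987, 0.001], [-0.001, 0.001, -1.0]] [ 0.67  0.07 -0.37] 0.017153907997816763 0.0
scene lever_pin 0.49 [0.6622 0.243  0.1471] [209. 209.]
scene probe_knob 0.55 [ 0.4439 -0.1311  0.0043] [303. 208.]
scene probe_knob 0.42 [0.4926 0.42   0.1924] [215. 241.]
```

Call:
arm_command --xyz '[[0,0,0.03],[0,0,0.065],[0,0,0.1],[0,0,0.115],[0.03,0.005,0.115],[0.0685,0.017,0.115],[0.0685,0.017,0.115],[0.0685,0.017,0.115],[0.0685,0.017,0.115]]' --rot '[[0,0,0],[0,0,0],[0,0,0],[0,0,0],[0,0,0.1],[0,0,0.2],[0,0,0.29],[0,0,0.29],[0,0,0.29]]' --grip 0.55

```text
time: 7.48
ee_pos: [0.4936, 0.4186, 0.2371]
eef_rot: [-0.223, 0.975, 0.0, -0.001]
ft_force: [-1.1, -0.1, 0.4]
width: 0.0476
grip_force: 0.0
```

```bash
python3 - <<'E'
from h import *
st()
a=snap("scene","s3")[200:320,150:310];b=snap("top","t3")[130:240,80:240]
for c in("scene","top"):
    for l in("lever_pin","probe_knob"):find(l,c)
cv2.imwrite("pics/c3.png",cv2.cvtColor(np.vstack([cv2.resize(a,(400,300)),cv2.resize(b,(400,275))]),cv2.COLOR_RGB2BGR))
E
```

```text
7.48 [0.4936 0.4186 0.2371] [[-0.901, -0.434, -0.001], [-0.434, 0.901, -0.0], [0.001, 0.0, -1.0]] [-1.14 -0.09  0.42] 0.04759032358722689 0.0
scene lever_pin 0.48 [0.4264 0.4049 0.1393] [237. 258.]
scene lever_pin 0.26 [ 0.4492 -0.0099  0.008 ] [289. 221.]
scene probe_knob 0.47 [0.4286 0.4066 0.1415] [236. 258.]
scene probe_knob 0.4 [0.4896 0.4191 0.1939] [216. 241.]
top lever_pin 0.58 [0.4262 0.4071 0.1416] [142. 209.]
top probe_knob 0.49 [0.4939 0.4166 0.1953] [139. 183.]
top probe_knob 0.28 [0.5592 0.31   0.0007] [183. 197.]
```

View pics/c3.png

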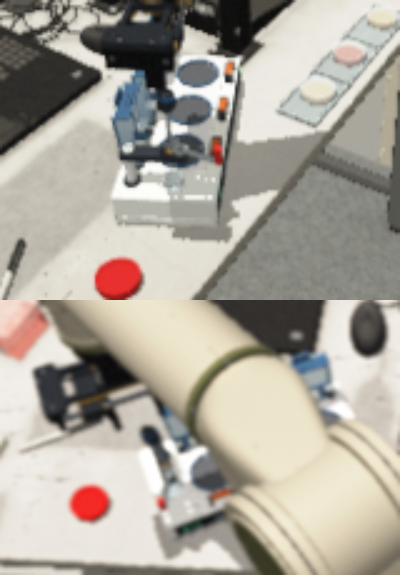

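Call:
arm_command --xyz '[[0,0,-0.02],[0,0,-0.04],[0,0,-0.052],[0,0,-0.052],[0,0,-0.052]]' --rot '[[0,0,0],[0,0,0],[0,0,0],[0,0,0],[0,0,0]]'

```text
time: 8.2
ee_pos: [0.4938, 0.4183, 0.1856]
eef_rot: [-0.224, 0.975, -0.0, -0.0]
ft_force: [-0.5, 1.0, 0.9]
width: 0.0477
grip_force: 0.0
```

Call:
arm_command --xyz '[[0,0,0],[0,0,0],[0,0,0],[0,0,0],[0,0,0],[0,0,0],[0,0,0]]' --rot '[[0,0,0],[0,0,0],[0,0,0],[0,0,0],[0,0,0],[0,0,0],[0,0,0]]' --grip 0 --squeeze 15

```text
time: 8.78
ee_pos: [0.4948, 0.4175, 0.1859]
eef_rot: [-0.224, 0.975, -0.0, 0.0]
ft_force: [2.2, -5.6, 1.6]
width: 0.0213
grip_force: 15.0
```

Call:
arm_command --xyz '[[0,-0.001,-0.004],[0,-0.001,-0.01],[0,-0.001,-0.016],[0,-0.001,-0.022],[0,-0.001,-0.028],[0,-0.001,-0.034],[0,-0.001,-0.038],[0,-0.001,-0.042],[0,-0.001,-0.042]]' --rot '[[0,0,0],[0,0,0],[0,0,0],[0,0,0],[0,0,0],[0,0,0],[0,0,0],[0,0,0],[0,0,0]]'

```text
time: 9.53
ee_pos: [0.4946, 0.4173, 0.1422]
eef_rot: [-0.224, 0.975, -0.0, 0.0]
ft_force: [7.6, 0.8, -3.2]
width: 0.021
grip_force: 15.0
```

Call:
arm_command --xyz '[[0,0,-0.001],[0,0,-0.002],[0,0,-0.003],[0,0,-0.003]]' --rot '[[0,0,0],[0,0,0],[0,0,0],[0,0,0]]'

```text
time: 9.87
ee_pos: [0.4947, 0.4174, 0.1399]
eef_rot: [-0.224, 0.975, 0.0, 0.0]
ft_force: [5.5, -0.8, 0.1]
width: 0.0213
grip_force: 15.0
```

Call:
arm_command --xyz '[[0,0,-0.001],[0,0,-0.002],[0,0,-0.003],[0,0,-0.003]]' --rot '[[0,0,0],[0,0,0],[0,0,0],[0,0,0]]'

```text
time: 10.2
ee_pos: [0.4947, 0.4174, 0.1371]
eef_rot: [-0.224, 0.975, 0.0, 0.0]
ft_force: [5.2, -0.9, 0.8]
width: 0.0209
grip_force: 15.0
```

Call:
arm_command --xyz '[[0,0,-0.001],[0,0,-0.002],[0,0,-0.002]]' --rot '[[0,0,0],[0,0,0],[0,0,0]]'

```text
time: 10.45
ee_pos: [0.4948, 0.4175, 0.1364]
eef_rot: [-0.224, 0.975, 0.0, 0.001]
ft_force: [2.3, -3.9, 10.4]
width: 0.0214
grip_force: 15.0
```

Call:
arm_command --xyz '[[0,0,-0.001],[0,0,-0.002],[0,0,-0.002]]' --rot '[[0,0,0],[0,0,0],[0,0,0]]'

```text
time: 10.7
ee_pos: [0.495, 0.4176, 0.1359]
eef_rot: [-0.224, 0.975, 0.0, 0.001]
ft_force: [0.1, -7.4, 19.5]
width: 0.0213
grip_force: 15.1
```

Call:
arm_command --xyz '[[0,0,-0.001],[0,0,-0.002],[0,0,-0.002]]' --rot '[[0,0,0],[0,0,0],[0,0,0]]'

```text
time: 10.95
ee_pos: [0.4955, 0.4179, 0.1343]
eef_rot: [-0.224, 0.975, 0.001, 0.002]
ft_force: [0.0, -6.5, 21.1]
width: 0.0212
grip_force: 15.1
```

Call:
arm_command --xyz '[[0,0,0],[0,0,0],[0,0,0],[0,0,0],[0,0,0.01],[0,0,0.03],[0,0,0.06],[0,0,0.09],[-0.035,-0.006,0.09],[-0.068,-0.012,0.09],[-0.068,-0.012,0.09],[-0.068,-0.012,0.09],[-0.068,-0.012,0.09]]' --rot '[[0,0,0],[0,0,0],[0,0,0],[0,0,0],[0,0,0],[0,0,0],[0,0,0],[0,0,0],[0,0,-0.1],[0,0,-0.2],[0,0,-0.3],[0,0,-0.35],[0,0,-0.35]]' --grip 0.45

```text
time: 12.03
ee_pos: [0.4254, 0.4057, 0.2224]
eef_rot: [-0.05, 0.999, 0.0, 0.0]
ft_force: [0.3, 0.4, -0.2]
width: 0.0392
grip_force: 0.0
```

```bash
python3 - <<'E'
from h import *
st()
for i in range(2):
  for c in("scene","top"):
    r.camera(c)
    for l in("lever_pin","probe_knob"):find(l,c,n=2)
g=np.load("g.npy");p=np.array(r.read_state()["ee_pos"])[:2];A=np.array([.4841,.4117])
for th in(.36,.46,.6,.7,.8,.9,1,1.1,1.2,1.3,1.4,1.5,1.6,1.65):
    w=g[2]+np.pi-th; print(th,(A+.058*np.array([np.cos(w),np.sin(w)])-(A+.058*np.array([np.cos(g[2]+np.pi-.36),np.sin(g[2]+np.pi-.36)]))).round(4))
E
```

```text
12.03 [0.4254 0.4057 0.2224] [[-0.995, -0.101, 0.0], [-0.101, 0.995, 0.001], [-0.0, 0.001, -1.0]] [ 0.34  0.41 -0.22] 0.03916705487447059 0.0
scene lever_pin 0.63 [0.4261 0.405  0.1377] [237. 259.]
scene lever_pin 0.61 [ 0.4451 -0.0082  0.0087] [290. 222.]
scene probe_knob 0.64 [0.4882 0.416  0.1447] [218. 252.]
scene probe_knob 0.4 [0.4469 0.1095 0.0069] [276. 237.]
top lever_pin 0.61 [0.4262 0.4063 0.1387] [143. 210.]
top lever_pin 0.42 [ 0.4738 -0.3614 -0.0016] [366. 226.]
scene lever_pin 0.61 [0.4256 0.4045 0.1428] [237. 258.]
scene probe_knob 0.49 [0.4896 0.4208 0.1412] [217. 254.]
top lever_pin 0.41 [0.4274 0.4083 0.138 ] [142. 210.]
0.36 [0. 0.]
0.46 [-0.0003  0.0058]
0.6 [0.0002 0.0139]
0.7 [0.0013 0.0196]
0.8 [0.003  0.0251]
0.9 [0.0052 0.0305]
1 [0.0079 0.0356]
1.1 [0.0111 0.0405]
1.2 [0.0148 0.0449]
1.3 [0.0189 0.049 ]
1.4 [0.0234 0.0527]
1.5 [0.0282 0.0559]
1.6 [0.0334 0.0586]
1.65 [0.036  0.0597]
```

Call:
arm_command --xyz '[[0,0,-0.03],[0,0,-0.06],[0,0,-0.09],[0,0,-0.1],[0,0,-0.1],[0,0,-0.1]]' --rot '[[0,0,0],[0,0,0],[0,0,0],[0,0,0],[0,0,0],[0,0,0]]'

```text
time: 13.13
ee_pos: [0.4264, 0.4057, 0.1224]
eef_rot: [-0.051, 0.999, 0.0, 0.0]
ft_force: [-0.6, -0.4, 0.3]
width: 0.0393
grip_force: 0.0
```

Call:
arm_command --xyz '[[0,0,0],[0,0,0],[0,0,0],[0,0,0]]' --rot '[[0,0,0],[0,0,0],[0,0,0],[0,0,0]]' --grip 0.2

```text
time: 13.47
ee_pos: [0.4265, 0.4058, 0.1226]
eef_rot: [-0.051, 0.999, 0.001, 0.001]
ft_force: [-1.0, 0.2, 1.0]
width: 0.0215
grip_force: 0.0
```

Call:
arm_command --xyz '[[0,0.006,0],[0,0.014,0],[0.0013,0.0196,0],[0.003,0.0251,0],[0.0052,0.0305,0],[0.0079,0.0356,0],[0.0111,0.0405,0],[0.0148,0.0449,0],[0.0189,0.049,0],[0.0234,0.0527,0],[0.0282,0.0559,0],[0.0334,0.0586,0],[0.036,0.06,0],[0.036,0.06,0],[0.036,0.06,0]]' --rot '[[0,0,-0.1],[0,0,-0.22],[0,0,-0.34],[0,0,-0.44],[0,0,-0.54],[0,0,-0.64],[0,0,-0.74],[0,0,-0.84],[0,0,-0.94],[0,0,-1.04],[0,0,-1.14],[0,0,-1.24],[0,0,-1.29],[0,0,-1.29],[0,0,-1.29]]'

```text
time: 14.72
ee_pos: [0.4621, 0.4656, 0.1218]
eef_rot: [0.559, 0.829, 0.0, 0.0]
ft_force: [1.4, 0.7, 0.1]
width: 0.0171
grip_force: 0.0
```

Call:
arm_command --xyz '[[0,0,0.02],[0,0,0.05],[0,0,0.09],[0,0,0.12],[0,0,0.12]]' --rot '[[0,0,0],[0,0,0],[0,0,0],[0,0,0],[0,0,0]]' --grip 0.3

```text
time: 15.13
ee_pos: [0.4639, 0.4672, 0.2496]
eef_rot: [0.559, 0.829, 0.006, 0.001]
ft_force: [0.4, -0.0, 1.2]
width: 0.0257
grip_force: 0.0
```

```bash
python3 - <<'E'
from h import *
st()
for i in range(3):
  for c in("scene","top"):
    r.camera(c)
    for l in("lever_pin","probe_knob"):find(l,c,n=1)
    find("dish_1",c)
E
```

```text
15.13 [0.4639 0.4672 0.2496] [[-0.376, 0.927, 0.007], [0.927, 0.376, 0.009], [0.005, 0.01, -1.0]] [ 0.35 -0.04  1.24] 0.025729639868139424 0.0
scene lever_pin 0.64 [0.4609 0.4636 0.1417] [216. 265.]
scene dish_1 0.8 [ 0.4831  0.5502 -0.0012] [197. 314.]
scene dish_1 0.71 [0.4479 0.1081 0.0065] [276. 237.]
scene dish_1 0.59 [ 0.4435 -0.1305  0.0047] [303. 208.]
scene dish_1 0.58 [ 0.4469 -0.0067  0.0079] [289. 222.]
top lever_pin 0.62 [0.4594 0.4647 0.1364] [127. 201.]
top dish_1 0.76 [0.4847 0.5484 0.0006] [116. 212.]
top dish_1 0.67 [ 4.496e-01 -6.500e-03  1.000e-04] [267. 227.]
top dish_1 0.58 [0.4484 0.1041 0.0048] [236. 225.]
top dish_1 0.54 [ 0.4469 -0.13    0.0049] [301. 229.]
scene lever_pin 0.65 [0.4462 0.0014 0.0015] [289. 224.]
scene probe_knob 0.56 [0.4897 0.4147 0.1448] [218. 252.]
scene dish_1 0.72 [ 0.4802  0.5472 -0.0006] [198. 314.]
scene dish_1 0.57 [ 0.448  -0.0092  0.0071] [289. 222.]
scene dish_1 0.52 [ 0.4441 -0.1305  0.0052] [303. 208.]
scene dish_1 0.47 [0.4456 0.107  0.0046] [277. 237.]
top lever_pin 0.39 [0.4568 0.4621 0.1409] [128. 201.]
top dish_1 0.56 [ 0.
[... 155 characters left out ...]
[ 0.4813  0.5487 -0.0013] [116. 213.]
scene lever_pin 0.6 [0.4596 0.4604 0.1432] [217. 264.]
scene probe_knob 0.4 [0.4913 0.4183 0.1447] [217. 252.]
scene dish_1 0.63 [ 0.4462 -0.0101  0.0081] [290. 221.]
scene dish_1 0.63 [0.4441 0.1081 0.0021] [277. 238.]
scene dish_1 0.49 [ 4.801e-01  5.476e-01 -1.000e-04] [198. 314.]
scene dish_1 0.43 [ 0.4465 -0.1297  0.0067] [302. 208.]
top lever_pin 0.42 [0.4599 0.4638 0.1382] [128. 200.]
top probe_knob 0.46 [0.4606 0.4619 0.1388] [128. 200.]
top dish_1 0.69 [ 0.485   0.548  -0.0023] [117. 212.]
top dish_1 0.62 [ 0.4458 -0.1298  0.0035] [301. 229.]
top dish_1 0.58 [0.4484 0.1038 0.0065] [236. 225.]
top dish_1 0.56 [ 0.4508 -0.007   0.0027] [267. 227.]
```

The lever is back at about 1.58 rad and the knob sits at 0.144, so the tip is at about 34 mm. Next come the dishes.

```bash
cat >> h.py <<'E'
def go(p,yd,lean=180,al=0.,ref=None):
    """shift and rotvec to TCP p, tool y at yd deg, body leaning al rad to 'lean' deg. ref=(p,yd,lean,al): commanded pose"""
    def M(yd,lean,al):
        y=np.array([np.cos(np.radians(yd)),np.sin(np.radians(yd)),0]);l=np.array([np.cos(np.radians(lean)),np.sin(np.radians(lean)),0])
        z=-(np.cos(al)*np.array([0,0,1])+np.sin(al)*l); return np.c_[np.cross(y,z),y,z]
    s=r.read_state(); P=np.array(s["ee_pos"]);Q=R.from_quat(s["eef_rot"]).as_matrix()
    if ref: P=np.array(ref[0]);Q=M(*ref[1:])
    print("go",(np.array(p)-P).round(4).tolist(),R.from_matrix(M(yd,lean,al)@Q.T).as_rotvec().round(3).tolist())
E
python3 - <<'E'
from h import *
print(np.round(r.read_state()["joint_positions"],2))
go([.4475,-.008,.13],90,180,.2)
E
```

```text
[-0.97  0.39  0.15  1.35 -0.06  1.4  -0.44]
go [-0.0146, -0.4734, -0.1116] [-0.119, -0.176, 1.184]
```

Call:
arm_command --xyz '[[-0.015,-0.04,0],[-0.015,-0.08,0],[-0.015,-0.12,0],[-0.015,-0.16,0],[-0.015,-0.2,0],[-0.015,-0.24,0],[-0.015,-0.28,0],[-0.015,-0.32,0],[-0.015,-0.36,0],[-0.015,-0.4,0],[-0.015,-0.44,0],[-0.015,-0.473,0],[-0.015,-0.473,-0.04],[-0.015,-0.473,-0.08],[-0.015,-0.473,-0.112],[-0.015,-0.473,-0.112],[-0.015,-0.473,-0.112],[-0.015,-0.473,-0.112],[-0.015,-0.473,-0.112]]' --rot '[[-0.01,-0.015,0.1],[-0.02,-0.03,0.2],[-0.03,-0.045,0.3],[-0.04,-0.06,0.4],[-0.05,-0.075,0.5],[-0.06,-0.09,0.6],[-0.07,-0.105,0.7],[-0.08,-0.12,0.8],[-0.09,-0.135,0.9],[-0.1,-0.15,1.0],[-0.11,-0.165,1.1],[-0.119,-0.176,1.184],[-0.119,-0.176,1.184],[-0.119,-0.176,1.184],[-0.119,-0.176,1.184],[-0.119,-0.176,1.184],[-0.119,-0.176,1.184],[-0.119,-0.176,1.184],[-0.119,-0.176,1.184]]' --grip 1.0

```text
time: 17.92
ee_pos: [0.4487, -0.0072, 0.1319]
eef_rot: [-0.0, 0.995, 0.0, 0.102]
ft_force: [-0.5, 1.0, -0.8]
width: 0.0871
grip_force: 0.0
```

```bash
python3 - <<'E'
from h import *
st();print(np.round(r.read_state()["joint_positions"],2))
r.camera("top");r.camera("scene")
for c in("scene","top"):
  for l in("dish_1","probe_knob","lever_pin","cover_1_tab"):find(l,c)
go([.4475,-.008,.0115],90,180,.2)
go([.4475,-.008,.13],90,180,.5)
E
```

```text
17.92 [ 0.4487 -0.0072  0.1319] [[-0.979, -0.001, 0.202], [-0.0, 1.0, 0.001], [-0.202, 0.001, -0.979]] [-0.53  0.99 -0.8 ] 0.08709550024751984 0.0
[-0.67 -0.2   0.53  2.21  0.16  0.91  1.34]
scene dish_1 0.6 [0.4457 0.1084 0.0029] [276. 238.]
scene dish_1 0.55 [ 0.4423 -0.1336  0.0021] [303. 208.]
scene dish_1 0.49 [ 0.4804  0.5496 -0.001 ] [198. 314.]
scene dish_1 0.43 [ 0.4486 -0.0051  0.0073] [289. 222.]
scene probe_knob 0.5 [0.4907 0.4206 0.1415] [217. 254.]
scene lever_pin 0.41 [0.4582 0.4631 0.14  ] [217. 266.]
scene cover_1_tab 0.76 [0.6606 0.2464 0.1445] [209. 210.]
top dish_1 0.67 [ 0.4846  0.5478 -0.0012] [117. 212.]
top dish_1 0.6 [0.4441 0.1031 0.0034] [236. 227.]
top dish_1 0.51 [ 0.4578 -0.2871 -0.002 ] [345. 229.]
top probe_knob 0.65 [0.5974 0.2069 0.0532] [211. 182.]
top probe_knob 0.43 [0.4947 0.4217 0.147 ] [141. 191.]
top lever_pin 0.64 [0.4615 0.4625 0.1413] [128. 199.]
top cover_1_tab 0.83 [0.6588 0.2448 0.1429] [199. 154.]
go [0.0004, -0.0004, -0.1181] [0.0, 0.0, -0.0]
go [0.0004, -0.0004, 0.0004] [0.0, -0.3, -0.0]
```

Call:
arm_command --xyz '[[0,0,-0.04],[0,0,-0.08],[0,0,-0.105],[0,0,-0.118],[0,0,-0.118],[0,0,-0.118]]' --rot '[[0,0,0],[0,0,0],[0,0,0],[0,0,0],[0,0,0],[0,0,0]]'

```text
time: 18.92
ee_pos: [0.4465, -0.0079, 0.0108]
eef_rot: [-0.0, 0.995, -0.001, 0.099]
ft_force: [-0.2, -0.3, 0.5]
width: 0.087
grip_force: 0.0
```

Call:
arm_command --xyz '[[0,0,0],[0,0,0],[0,0,0],[0,0,0],[0,0,0],[0,0,0],[0,0,0],[0,0,0]]' --rot '[[0,0,0],[0,0,0],[0,0,0],[0,0,0],[0,0,0],[0,0,0],[0,0,0],[0,0,0]]' --grip 0.45 --squeeze 12

```text
time: 19.58
ee_pos: [0.4473, -0.0075, 0.0117]
eef_rot: [-0.0, 0.995, 0.0, 0.1]
ft_force: [-0.9, 0.5, 2.2]
width: 0.0521
grip_force: 12.0
```

Call:
arm_command --xyz '[[0,0,0.02],[0,0,0.05],[0,0,0.09],[0,0,0.12],[0,0,0.12],[0,0,0.12]]' --rot '[[0,0,0],[0,0,0],[0,0,0],[0,0,0],[0,0,0],[0,0,0]]'

```text
time: 20.08
ee_pos: [0.4481, -0.0073, 0.1331]
eef_rot: [-0.0, 0.995, 0.001, 0.102]
ft_force: [-0.7, 0.3, -1.1]
width: 0.0522
grip_force: 12.0
```

```bash
python3 - <<'E'
from h import *
st()
g=np.load("g.npy");yd=90+np.degrees(g[2]);
go([.5599,.2886,.17],yd,yd+90,.2)
a=snap("scene","s4")[170:290,200:360]
cv2.imwrite("pics/c4.png",cv2.cvtColor(cv2.resize(a,(560,420)),cv2.COLOR_RGB2BGR))
for l in("dish_1",):find(l,"scene")
E
```

```text
20.08 [ 0.4481 -0.0073  0.1331] [[-0.979, -0.0, 0.202], [-0.0, 1.0, 0.002], [-0.202, 0.002, -0.979]] [-0.68  0.35 -1.13] 0.05215149279893762 12.000005543231964
go [0.1118, 0.2959, 0.0369] [-0.003, 0.003, 0.462]
scene dish_1 0.8 [4.820e-01 5.471e-01 5.000e-04] [198. 313.]
scene dish_1 0.61 [ 0.4452 -0.1307  0.0008] [302. 209.]
scene dish_1 0.53 [0.448  0.109  0.0035] [276. 238.]
scene dish_1 0.44 [ 0.4451 -0.0099  0.1309] [292. 197.]
```

View pics/c4.png

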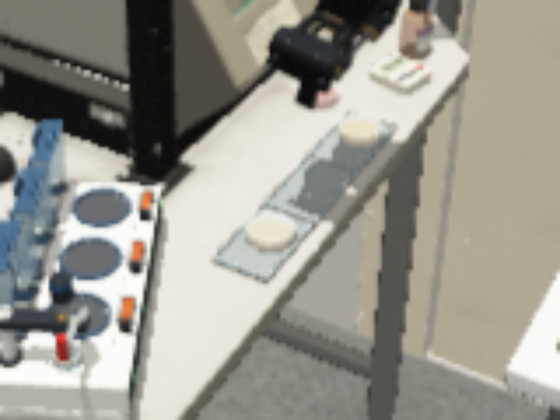

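Call:
arm_command --xyz '[[0,0.02,0.02],[0,0.06,0.037],[0,0.1,0.037],[0,0.14,0.037],[0,0.18,0.037],[0.01,0.22,0.037],[0.04,0.25,0.037],[0.07,0.275,0.037],[0.095,0.29,0.037],[0.112,0.296,0.037],[0.112,0.296,0.037],[0.112,0.296,0.037],[0.112,0.296,0.037],[0.112,0.296,0.037],[0.112,0.296,0.037]]' --rot '[[0,0,0.05],[0,0,0.1],[0,0,0.15],[0,0,0.2],[0,0,0.25],[0,0,0.3],[0,0,0.35],[0,0,0.4],[0,0,0.462],[0,0,0.462],[0,0,0.462],[0,0,0.462],[0,0,0.462],[0,0,0.462],[0,0,0.462]]'

```text
time: 21.43
ee_pos: [0.5584, 0.2881, 0.1684]
eef_rot: [-0.228, 0.969, 0.023, 0.097]
ft_force: [0.5, -0.0, -0.4]
width: 0.0526
grip_force: 12.0
```

```bash
python3 - <<'E'
from h import *
st()
yd=116.48
go([.5599,.2886,.0625],yd,yd+90,.2)
for c in("scene","top"):
  r.camera(c)
  for l in("dish_1","bay_1"):find(l,c)
E
```

```text
21.43 [0.5584 0.2881 0.1684] [[-0.877, -0.446, 0.178], [-0.437, 0.895, 0.089], [-0.198, 0.0, -0.98]] [ 0.5  -0.02 -0.37] 0.05258171032350261 11.999984085559845
go [0.0015, 0.0005, -0.1059] [-0.0, -0.0, -0.0]
scene dish_1 0.64 [ 0.4463 -0.1338  0.0033] [302. 208.]
scene dish_1 0.51 [0.4433 0.1079 0.005 ] [277. 238.]
scene dish_1 0.48 [ 4.812e-01  5.456e-01 -2.000e-04] [198. 313.]
scene dish_1 0.43 [0.5586 0.2865 0.1663] [224. 219.]
scene bay_1 0.96 [0.5992 0.213  0.0503] [229. 230.]
scene bay_1 0.94 [0.5219 0.3661 0.0562] [221. 260.]
scene bay_1 0.74 [ 0.461  -0.4383  0.0021] [325. 178.]
top dish_1 0.7 [0.4837 0.5501 0.0006] [116. 212.]
top dish_1 0.47 [ 0.4443 -0.1308  0.0041] [301. 230.]
top bay_1 0.92 [0.5553 0.2861 0.0579] [187. 190.]
top bay_1 0.88 [0.5247 0.3664 0.0554] [164. 197.]
```

Call:
arm_command --xyz '[[0,0,-0.03],[0,0,-0.06],[0,0,-0.085],[0,0,-0.095],[0,0,-0.1],[0,0,-0.104],[0,0,-0.107],[0,0,-0.107],[0,0,-0.107]]' --rot '[[0,0,0],[0,0,0],[0,0,0],[0,0,0],[0,0,0],[0,0,0],[0,0,0],[0,0,0],[0,0,0]]'

```text
time: 22.48
ee_pos: [0.5598, 0.2888, 0.0628]
eef_rot: [-0.228, 0.968, 0.023, 0.098]
ft_force: [-0.2, 0.2, -0.3]
width: 0.0525
grip_force: 12.0
```

Call:
arm_command --xyz '[[0,0,-0.001],[0,0,-0.001],[0,0,-0.001],[0,0,-0.001],[0,0,-0.001]]' --rot '[[0,0,0],[0,0,0],[0,0,0],[0,0,0],[0,0,0]]' --grip 0.78

```text
time: 22.9
ee_pos: [0.5591, 0.2884, 0.0607]
eef_rot: [-0.228, 0.969, 0.023, 0.097]
ft_force: [-1.2, 0.7, -0.5]
width: 0.0672
grip_force: 0.0
```

Call:
arm_command --xyz '[[0,0,0.02],[0,0,0.06],[0,0,0.1],[0,0,0.13],[0,0,0.13]]' --rot '[[0,0,0],[0,0,0],[0,0,0],[0,0,0],[0,0,0]]'

```text
time: 23.32
ee_pos: [0.5621, 0.2898, 0.1982]
eef_rot: [-0.228, 0.968, 0.025, 0.102]
ft_force: [0.4, -0.0, 0.1]
width: 0.068
grip_force: 0.0
```

```bash
python3 - <<'E'
from h import *
st()
for c in("scene","top"):
  a=snap(c,"a5"+c)
  for l in("dish_1","bay_1"):find(l,c)
  if c=="scene":cv2.imwrite("pics/c5.png",cv2.cvtColor(cv2.resize(a[200:290,180:300],(640,480)),cv2.COLOR_RGB2BGR))
go([.4455,-.131,.13],90,180,.2)
E
```

```text
23.32 [0.5621 0.2898 0.1982] [[-0.876, -0.446, 0.186], [-0.436, 0.895, 0.095], [-0.209, 0.002, -0.978]] [ 0.42 -0.01  0.12] 0.06795290804105171 0.0
scene dish_1 0.7 [0.4449 0.1087 0.0049] [277. 238.]
scene dish_1 0.68 [0.4826 0.5491 0.0033] [197. 313.]
scene dish_1 0.61 [0.5591 0.2877 0.0589] [226. 243.]
scene dish_1 0.57 [ 0.4441 -0.1314  0.0063] [303. 208.]
scene bay_1 0.85 [0.5257 0.3661 0.0553] [220. 260.]
scene bay_1 0.84 [0.6    0.217  0.0508] [228. 231.]
scene bay_1 0.68 [0.5591 0.2854 0.0562] [226. 243.]
top dish_1 0.63 [0.4839 0.5473 0.0006] [117. 212.]
top dish_1 0.58 [0.5584 0.2909 0.0539] [186. 190.]
top dish_1 0.49 [ 0.445  -0.1315  0.0044] [302. 229.]
top bay_1 0.91 [0.5219 0.3686 0.0562] [163. 198.]
top bay_1 0.75 [0.5603 0.2833 0.057 ] [188. 189.]
top bay_1 0.73 [0.4624 0.466  0.1394] [127. 199.]
go [-0.1129, -0.419, -0.0589] [0.001, -0.002, -0.462]
```

View pics/c5.png

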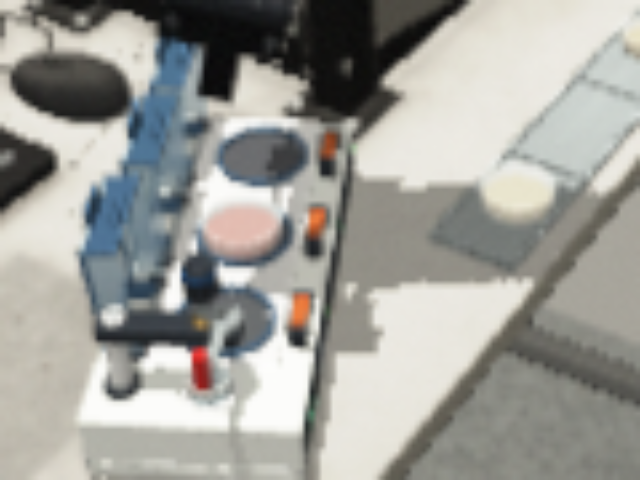

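The pink dish lies inside ring 2 (crop 243,230). Now the right dish.

Call:
arm_command --xyz '[[-0.035,-0.015,0],[-0.07,-0.03,0],[-0.1,-0.05,0],[-0.114,-0.085,0],[-0.114,-0.125,0],[-0.114,-0.165,0],[-0.114,-0.205,0],[-0.114,-0.245,0],[-0.114,-0.285,0],[-0.114,-0.325,0],[-0.114,-0.365,0],[-0.114,-0.4,0],[-0.114,-0.42,-0.03],[-0.114,-0.42,-0.062],[-0.114,-0.42,-0.062],[-0.114,-0.42,-0.062],[-0.114,-0.42,-0.062]]' --rot '[[0,0,-0.05],[0,0,-0.1],[0,0,-0.15],[0,0,-0.2],[0,0,-0.25],[0,0,-0.3],[0,0,-0.35],[0,0,-0.4],[0,0,-0.462],[0,0,-0.462],[0,0,-0.462],[0,0,-0.462],[0,0,-0.462],[0,0,-0.462],[0,0,-0.462],[0,0,-0.462],[0,0,-0.462]]' --grip 1.0

```text
time: 25.03
ee_pos: [0.4455, -0.1311, 0.1294]
eef_rot: [-0.001, 0.995, -0.0, 0.1]
ft_force: [1.1, -0.1, 0.9]
width: 0.0874
grip_force: 0.0
```

```bash
python3 - <<'E'
from h import *
st()
for c in("scene","top"):
  for i in range(2):
    r.camera(c);find("dish_1",c)
go([.4455,-.131,.0115],90,180,.2)
E
```

```text
25.03 [ 0.4455 -0.1311  0.1294] [[-0.98, -0.001, 0.199], [-0.002, 1.0, -0.0], [-0.199, -0.001, -0.98]] [ 1.06 -0.06  0.89] 0.08742655441503265 0.0
scene dish_1 0.85 [0.4811 0.549  0.0006] [198. 314.]
scene dish_1 0.67 [0.4458 0.1078 0.0076] [277. 237.]
scene dish_1 0.59 [ 0.4455 -0.1298  0.0049] [302. 208.]
scene dish_1 0.56 [0.5611 0.2894 0.0552] [225. 244.]
scene dish_1 0.71 [0.4814 0.5482 0.0026] [198. 313.]
scene dish_1 0.67 [ 0.4453 -0.1312  0.0036] [302. 208.]
scene dish_1 0.61 [0.5577 0.2878 0.0549] [226. 244.]
scene dish_1 0.41 [0.4447 0.1065 0.005 ] [277. 237.]
top dish_1 0.65 [0.4479 0.1032 0.0064] [236. 225.]
top dish_1 0.6 [0.5609 0.2884 0.0551] [187. 189.]
top dish_1 0.59 [0.484  0.5478 0.001 ] [116. 212.]
top dish_1 0.55 [ 0.4575 -0.2854 -0.0012] [345. 229.]
top dish_1 0.56 [0.4847 0.5457 0.0009] [117. 212.]
top dish_1 0.52 [0.445  0.1063 0.0045] [235. 226.]
go [0.0002, 0.0005, -0.1175] [-0.0, 0.001, -0.001]
```

Call:
arm_command --xyz '[[0,0,-0.04],[0,0,-0.08],[0,0,-0.105],[0,0,-0.118],[0,0,-0.118],[0,0,-0.118]]' --rot '[[0,0,0],[0,0,0],[0,0,0],[0,0,0],[0,0,0],[0,0,0]]'

```text
time: 25.93
ee_pos: [0.4447, -0.1321, 0.0104]
eef_rot: [-0.0, 0.995, -0.001, 0.099]
ft_force: [-0.0, 0.4, 1.2]
width: 0.0875
grip_force: 0.0
```

Call:
arm_command --xyz '[[0,0,0],[0,0,0],[0,0,0],[0,0,0],[0,0,0],[0,0,0],[0,0,0],[0,0,0]]' --rot '[[0,0,0],[0,0,0],[0,0,0],[0,0,0],[0,0,0],[0,0,0],[0,0,0],[0,0,0]]' --grip 0.45 --squeeze 12

```text
time: 26.6
ee_pos: [0.4453, -0.1315, 0.0108]
eef_rot: [-0.0, 0.995, 0.0, 0.1]
ft_force: [-1.5, 1.0, 5.9]
width: 0.0523
grip_force: 12.0
```

Call:
arm_command --xyz '[[0,0,0.02],[0,0,0.05],[0,0,0.09],[0,0,0.13],[0,0,0.158],[0,0.04,0.158],[0,0.08,0.158],[0,0.12,0.158],[0,0.16,0.158],[0,0.2,0.158],[0.0,0.24,0.158],[0,0.28,0.158]]' --rot '[[0,0,0],[0,0,0],[0,0,0],[0,0,0],[0,0,0],[0,0,0],[0,0,0.05],[0,0,0.1],[0,0,0.15],[0,0,0.2],[0,0,0.25],[0,0,0.3]]'

```text
time: 27.6
ee_pos: [0.4446, 0.1502, 0.1684]
eef_rot: [-0.15, 0.984, 0.015, 0.099]
ft_force: [1.5, 0.1, 0.4]
width: 0.0523
grip_force: 12.0
```

```bash
python3 - <<'E'
from h import *
st()
yd=116.48
go([.5983,.2125,.17],yd,yd+90,.2)
E
```

```text
27.6 [0.4446 0.1502 0.1684] [[-0.936, -0.298, 0.19], [-0.292, 0.955, 0.06], [-0.199, 0.0, -0.98]] [1.47 0.07 0.42] 0.05230676920156588 11.99865147471428
go [0.1537, 0.0623, 0.0016] [-0.0, -0.0, 0.16]
```

Call:
arm_command --xyz '[[0.01,0.035,0],[0.04,0.06,0],[0.075,0.062,0.002],[0.11,0.062,0.002],[0.145,0.062,0.002],[0.154,0.062,0.002],[0.154,0.062,0.002],[0.154,0.062,0.002],[0.154,0.062,0.002]]' --rot '[[0,0,0.06],[0,0,0.12],[0,0,0.16],[0,0,0.16],[0,0,0.16],[0,0,0.16],[0,0,0.16],[0,0,0.16],[0,0,0.16]]'

```text
time: 28.35
ee_pos: [0.598, 0.2104, 0.1703]
eef_rot: [-0.227, 0.969, 0.023, 0.097]
ft_force: [-0.6, 1.5, -0.4]
width: 0.0526
grip_force: 12.0
```

Call:
arm_command --xyz '[[0,0,-0.03],[0,0,-0.06],[0,0,-0.085],[0,0,-0.095],[0,0,-0.1],[0,0,-0.104],[0,0,-0.107],[0,0,-0.107],[0,0,-0.107]]' --rot '[[0,0,0],[0,0,0],[0,0,0],[0,0,0],[0,0,0],[0,0,0],[0,0,0],[0,0,0],[0,0,0]]'

```text
time: 29.1
ee_pos: [0.5996, 0.2107, 0.0647]
eef_rot: [-0.227, 0.969, 0.023, 0.098]
ft_force: [-0.3, -0.6, -0.2]
width: 0.0526
grip_force: 12.0
```

Call:
arm_command --xyz '[[-0.001,0.0015,-0.001],[-0.001,0.0015,-0.002],[-0.001,0.0015,-0.002],[-0.001,0.0015,-0.002]]' --rot '[[0,0,0],[0,0,0],[0,0,0],[0,0,0]]'

```text
time: 29.43
ee_pos: [0.5983, 0.2123, 0.0619]
eef_rot: [-0.227, 0.969, 0.023, 0.098]
ft_force: [-0.2, 1.2, 2.2]
width: 0.0525
grip_force: 12.0
```

Call:
arm_command --xyz '[[0,0,0],[0,0,0],[0,0,0],[0,0,0],[0,0,0]]' --rot '[[0,0,0],[0,0,0],[0,0,0],[0,0,0],[0,0,0]]' --grip 0.78

```text
time: 29.85
ee_pos: [0.5981, 0.2117, 0.0615]
eef_rot: [-0.227, 0.969, 0.023, 0.097]
ft_force: [0.2, 1.3, 0.6]
width: 0.0671
grip_force: 0.0
```

Call:
arm_command --xyz '[[0,0,0.02],[0,0,0.06],[0,0,0.1],[0,0,0.13],[-0.04,-0.02,0.13],[-0.08,-0.04,0.13],[-0.12,-0.06,0.13],[-0.15,-0.08,0.13],[-0.15,-0.105,0.1],[-0.15,-0.105,0.08],[-0.15,-0.105,0.08],[-0.15,-0.105,0.08]]' --rot '[[0,0,0],[0,0,0],[0,0,0],[0,0,0],[0,0,-0.1],[0,0,-0.2],[0,0,-0.3],[0,0,-0.4],[0,0,-0.46],[0,0,-0.46],[0,0,-0.46],[0,0,-0.46]]'

```text
time: 30.85
ee_pos: [0.4479, 0.1067, 0.1416]
eef_rot: [-0.0, 0.995, -0.0, 0.099]
ft_force: [0.0, -0.1, -0.0]
width: 0.0677
grip_force: 0.0
```

```bash
python3 - <<'E'
from h import *
st();print(np.round(r.read_state()["joint_positions"],2))
for c in("scene","top"):
  a=snap(c,"a6"+c)
  for l in("dish_1",):find(l,c,n=6)
  if c=="scene":cv2.imwrite("pics/c6.png",cv2.cvtColor(cv2.resize(a[180:290,180:320],(640,480)),cv2.COLOR_RGB2BGR))
go([.4465,.1055,.13],90,180,.5)
E
```

```text
30.85 [0.4479 0.1067 0.1416] [[-0.98, -0.0, 0.198], [-0.0, 1.0, -0.0], [-0.198, -0.0, -0.98]] [ 0.01 -0.05 -0.04] 0.06767294167631759 0.0
[-1.11 -0.2   0.67  2.17  0.25  0.96  1.  ]
scene dish_1 0.65 [4.826e-01 5.495e-01 1.000e-04] [197. 314.]
scene dish_1 0.61 [0.4449 0.1075 0.0065] [277. 237.]
scene dish_1 0.57 [0.56   0.2902 0.0602] [225. 243.]
scene dish_1 0.52 [0.5961 0.21   0.0554] [230. 229.]
top dish_1 0.73 [4.856e-01 5.472e-01 1.000e-04] [117. 212.]
top dish_1 0.67 [0.4461 0.1033 0.0054] [236. 226.]
top dish_1 0.6 [0.5591 0.3103 0.001 ] [183. 197.]
top dish_1 0.55 [0.5981 0.2106 0.0575] [209. 181.]
go [-0.0028, -0.0022, -0.0129] [0.0, -0.298, -0.001]
```

View pics/c6.png

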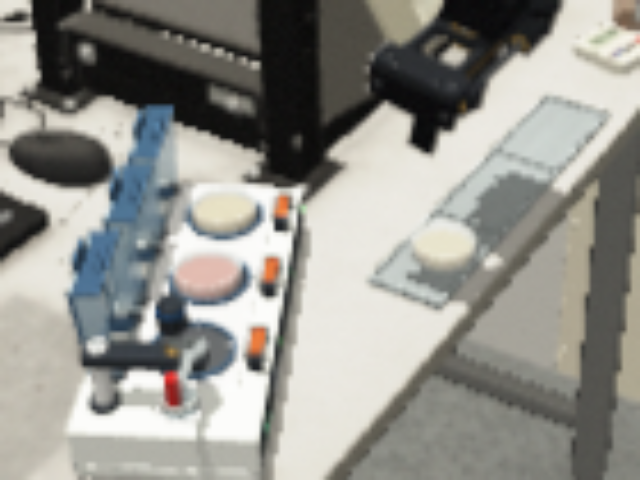

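Both dishes are seated in rings 1 and 2. I'll test the 0.5 rad lean for the third one, because bay 3 is tight against the probe knob.

Call:
arm_command --xyz '[[0,0,-0.02],[-0.001,-0.001,-0.04],[-0.001,-0.001,-0.06],[-0.001,-0.001,-0.06],[-0.001,-0.001,-0.06],[-0.001,-0.001,-0.06]]' --rot '[[0,-0.1,0],[0,-0.2,0],[0,-0.3,0],[0,-0.3,0],[0,-0.3,0],[0,-0.3,0]]' --grip 1.0

```text
time: 31.55
ee_pos: [0.454, 0.1057, 0.1089]
eef_rot: [-0.001, 0.971, 0.0, 0.237]
ft_force: [0.7, -0.0, 0.6]
width: 0.0862
grip_force: 0.0
```

```bash
python3 - <<'E'
from h import *
st();print(np.round(r.read_state()["joint_positions"],2))
go([.446,.1055,.0145],90,180,.5)
E
```

```text
31.55 [0.454  0.1057 0.1089] [[-0.887, -0.003, 0.461], [-0.002, 1.0, 0.001], [-0.461, 0.0, -0.887]] [ 0.68 -0.03  0.63] 0.08624431248759812 0.0
[-0.52 -0.22  0.03  2.39  0.42  0.59  0.78]
go [-0.008, -0.0002, -0.0944] [0.0, -0.021, -0.003]
```

```bash
python3 - <<'E'
from h import *
go([.446,.1055,.13],30,120,.5)
E
```

```text
go [-0.008, -0.0002, 0.0211] [-0.011, -0.019, -1.05]
```

Call:
arm_command --xyz '[[0,0,0.05],[0,0,0.06],[0,0,0.06],[0,0,0.06],[0,0,0.06],[0,0,0.06],[0,0,0.06],[0,0,0.06],[0,0,0.06],[0,0,0.06],[0,0,0.04],[0,0,0.04],[0,0,0.04],[0,0,0.04]]' --rot '[[0,0,-0.1],[0,0,-0.2],[0,0,-0.3],[0,0,-0.4],[0,0,-0.5],[0,0,-0.6],[0,0,-0.7],[0,0,-0.8],[0,0,-0.9],[0,0,-1.0],[0,0,-1.05],[0,0,-1.05],[0,0,-1.05],[0,0,-1.05]]'

```text
time: 32.72
ee_pos: [0.4534, 0.1049, 0.1486]
eef_rot: [0.485, 0.842, -0.118, 0.205]
ft_force: [-0.4, 0.2, -0.0]
width: 0.0871
grip_force: 0.0
```

```bash
python3 - <<'E'
from h import *
st();print(np.round(r.read_state()["joint_positions"],2))
go([.446,.1055,.0145],30,120,.5)
for c in("scene","top"):
  r.camera(c);find("dish_1",c,n=6)
E
```

```text
32.72 [0.4534 0.1049 0.1486] [[-0.445, 0.866, 0.23], [0.769, 0.501, -0.398], [-0.459, -0.0, -0.888]] [-0.4   0.22 -0.01] 0.08710631976629025 0.0
[-0.48  0.05 -0.21  2.04  0.52  1.19 -0.4 ]
go [-0.0074, 0.0006, -0.1341] [-0.019, -0.012, -0.001]
scene dish_1 0.68 [ 4.837e-01  5.470e-01 -2.000e-04] [197. 313.]
scene dish_1 0.5 [0.4455 0.1091 0.003 ] [276. 238.]
scene dish_1 0.43 [0.5606 0.2902 0.0562] [225. 244.]
scene dish_1 0.42 [0.5968 0.2108 0.0562] [229. 229.]
top dish_1 0.52 [ 0.4853  0.5491 -0.001 ] [116. 212.]
top dish_1 0.44 [0.5909 0.4031 0.1434] [152. 168.]
```

Call:
arm_command --xyz '[[-0.0074,0.001,-0.03],[-0.0074,0.001,-0.06],[-0.0074,0.001,-0.09],[-0.0074,0.001,-0.115],[-0.0074,0.001,-0.128],[-0.0074,0.001,-0.134],[-0.0074,0.001,-0.134],[-0.0074,0.001,-0.134]]' --rot '[[-0.019,-0.012,0],[-0.019,-0.012,0],[-0.019,-0.012,0],[-0.019,-0.012,0],[-0.019,-0.012,0],[-0.019,-0.012,0],[-0.019,-0.012,0],[-0.019,-0.012,0]]'

```text
time: 33.58
ee_pos: [0.4463, 0.1059, 0.0148]
eef_rot: [0.485, 0.839, -0.123, 0.215]
ft_force: [0.0, -0.1, 0.7]
width: 0.0868
grip_force: 0.0
```

```bash
python3 - <<'E'
from h import *
st();print(np.round(r.read_state()["joint_positions"],2))
E
```

```text
33.58 [0.4463 0.1059 0.0148] [[-0.437, 0.867, 0.24], [0.761, 0.499, -0.415], [-0.479, 0.002, -0.878]] [ 0.02 -0.07  0.74] 0.08676839420574067 0.0
[-0.52  0.27 -0.21  2.15  0.69  0.96 -0.67]
```

Call:
arm_command --xyz '[[0,0,-0.001],[0,0,-0.001],[0,0,-0.001],[0,0,-0.001],[0,0,-0.001],[0,0,-0.001],[0,0,-0.001],[0,0,-0.001]]' --rot '[[0,0,0],[0,0,0],[0,0,0],[0,0,0],[0,0,0],[0,0,0],[0,0,0],[0,0,0]]' --grip 0.45 --squeeze 14

```text
time: 34.25
ee_pos: [0.4459, 0.1056, 0.0131]
eef_rot: [0.485, 0.839, -0.124, 0.214]
ft_force: [-1.0, 0.2, 2.8]
width: 0.0522
grip_force: 14.1
```

Call:
arm_command --xyz '[[0,0,0.01],[0,0,0.03],[0,0,0.06],[0,0,0.1],[0,0,0.14],[0,0,0.156],[0,0,0.156]]' --rot '[[0,0,0],[0,0,0],[0,0,0],[0,0,0],[0,0,0],[0,0,0],[0,0,0]]'

```text
time: 34.83
ee_pos: [0.4475, 0.1069, 0.1739]
eef_rot: [0.486, 0.838, -0.12, 0.216]
ft_force: [0.4, -0.8, -0.6]
width: 0.0525
grip_force: 14.0
```

```bash
python3 - <<'E'
from h import *
st();print(np.round(r.read_state()["joint_positions"],2))
a=snap("scene","a7");find("dish_1","scene",n=6)
cv2.imwrite("pics/c7.png",cv2.cvtColor(cv2.resize(a[150:270,220:360],(560,480)),cv2.COLOR_RGB2BGR))
yd=116.48+20
go([.5216,.3656,.2],yd,yd+90,.5)
E
```

```text
34.83 [0.4475 0.1069 0.1739] [[-0.435, 0.867, 0.245], [0.763, 0.499, -0.411], [-0.479, 0.008, -0.878]] [ 0.38 -0.77 -0.62] 0.05245737021047261 13.999529331922531
[-0.48  0.02 -0.23  2.03  0.53  1.24 -0.4 ]
scene dish_1 0.65 [0.4835 0.5506 0.0024] [197. 313.]
scene dish_1 0.5 [ 4.467e-01  2.000e-04 -3.000e-04] [289. 224.]
scene dish_1 0.47 [0.4474 0.1098 0.1644] [277. 204.]
scene dish_1 0.46 [0.56   0.287  0.0615] [225. 242.]
go [0.0758, 0.2599, 0.0304] [-0.002, -0.0, 1.86]
```

View pics/c7.png

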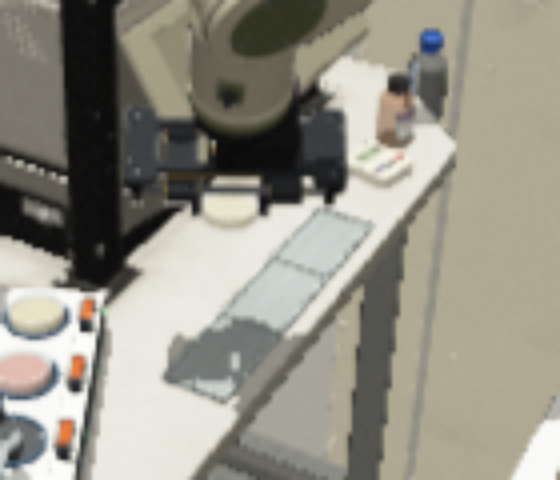

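Call:
arm_command --xyz '[[0,0.04,0.03],[0,0.08,0.03],[0,0.12,0.03],[0.01,0.16,0.03],[0.03,0.2,0.03],[0.05,0.23,0.03],[0.07,0.25,0.03],[0.075,0.258,0.03],[0.075,0.259,0.03],[0.075,0.259,0.03],[0.075,0.259,0.03],[0.075,0.259,0.03],[0.075,0.259,0.03],[0.075,0.259,0.03],[0.075,0.259,0.03],[0.075,0.259,0.03],[0.075,0.259,0.03],[0.075,0.259,0.03],[0.075,0.259,0.03],[0.075,0.259,0.03]]' --rot '[[0,0,0.1],[0,0,0.2],[0,0,0.3],[0,0,0.4],[0,0,0.5],[0,0,0.6],[0,0,0.7],[0,0,0.8],[0,0,0.9],[0,0,1.0],[0,0,1.1],[0,0,1.2],[0,0,1.3],[0,0,1.4],[0,0,1.5],[0,0,1.6],[0,0,1.7],[0,0,1.8],[0,0,1.86],[0,0,1.86]]'

```text
time: 36.6
ee_pos: [0.5213, 0.3623, 0.1968]
eef_rot: [-0.383, 0.89, 0.098, 0.226]
ft_force: [-0.5, -1.2, -0.6]
width: 0.0523
grip_force: 14.0
```

```bash
python3 - <<'E'
from h import *
st();print(np.round(r.read_state()["joint_positions"],2))
for i in range(2):
  for c in("scene","top"):
    r.camera(c);find("dish_1",c,n=6)
    for l in ("probe_knob","cover_1_tab"):find(l,c)
yd=116.48+20
go([.5216,.3665,.0645],yd,yd+90,.5)
E
```

```text
36.6 [0.5213 0.3623 0.1968] [[-0.604, -0.727, 0.327], [-0.639, 0.687, 0.347], [-0.477, 0.001, -0.879]] [-0.52 -1.19 -0.62] 0.05226458201180696 13.997561037540436
[-0.25  0.07 -0.39  1.92 -0.09  0.67  1.81]
scene dish_1 0.8 [0.4805 0.5493 0.0019] [198. 313.]
scene dish_1 0.61 [0.5193 0.3656 0.1883] [219. 230.]
scene dish_1 0.58 [0.5641 0.2899 0.0577] [224. 243.]
scene dish_1 0.44 [0.4579 0.4619 0.1403] [217. 266.]
scene dish_1 0.39 [0.601  0.2141 0.054 ] [228. 230.]
scene dish_1 0.33 [0.5925 0.3976 0.1406] [197. 239.]
scene probe_knob 0.52 [0.4907 0.419  0.1412] [217. 253.]
scene cover_1_tab 0.44 [0.6621 0.2454 0.1438] [208. 210.]
top dish_1 0.76 [0.4853 0.5471 0.0022] [117. 211.]
top dish_1 0.44 [0.5204 0.3594 0.1881] [158. 178.]
top cover_1_tab 0.45 [0.4602 0.4622 0.1404] [128. 200.]
top cover_1_tab 0.42 [0.6609 0.2459 0.1443] [199. 153.]
scene dish_1 0.8 [0.4822 0.5467 0.002 ] [198. 313.]
scene dish_1 0.7 [0.559  0.2874 0.0594] [226. 243.]
scene dish_1 0.53 [0.5205 0.3667 0.1923] [219. 229.]
scene dish_1 0.51 [0.5982 0.2103 0.0572] [229. 229.]
scene probe_knob 0.54 [0.4894 0.4163 0.1417] [218. 253.]
scene cover_1_tab 0.51 [0.6631 0.245  0.1422] [208. 210.]
scene cover_1_tab 0.17 [0.5972 0.2106 0.0569] [229. 229.]
top dish_1 0.5 [ 0.4841  0.5485 -0.0025] [116. 212.]
top dish_1 0.45 [0.5174 0.3633 0.1914] [157. 179.]
top dish_1 0.31 [0.4926 0.4173 0.018 ] [151. 209.]
top probe_knob 0.45 [ 0.4705 -0.3623  0.001 ] [366. 226.]
top cover_1_tab 0.44 [0.6571 0.2423 0.1448] [200. 154.]
go [0.0008, 0.0019, -0.1346] [-0.0, -0.001, 0.0]
```

Call:
arm_command --xyz '[[0.001,0.0018,-0.03],[0.001,0.0018,-0.06],[0.001,0.0018,-0.08],[0.001,0.0018,-0.1],[0.001,0.0018,-0.115],[0.001,0.0018,-0.122],[0.001,0.0018,-0.122]]' --rot '[[0,0,0],[0,0,0],[0,0,0],[0,0,0],[0,0,0],[0,0,0],[0,0,0]]'

```text
time: 37.98
ee_pos: [0.5209, 0.3659, 0.0752]
eef_rot: [-0.382, 0.891, 0.098, 0.226]
ft_force: [-1.6, 0.0, 0.5]
width: 0.052
grip_force: 14.0
```

```bash
python3 - <<'E'
from h import *
st()
a=snap("scene","a8");find("dish_1","scene",n=6)
cv2.imwrite("pics/c8.png",cv2.cvtColor(cv2.resize(a[190:290,160:290],(620,480)),cv2.COLOR_RGB2BGR))
go([.5222,.3663,.0645],136.5,226.5,.5)
E
```

```text
37.98 [0.5209 0.3659 0.0752] [[-0.606, -0.725, 0.327], [-0.637, 0.689, 0.347], [-0.477, 0.002, -0.879]] [-1.55  0.03  0.46] 0.05199743711171489 13.999904841184616
scene dish_1 0.84 [ 0.4835  0.5501 -0.0029] [197. 314.]
scene dish_1 0.53 [0.5166 0.3685 0.0689] [222. 258.]
scene dish_1 0.42 [0.5574 0.2904 0.0592] [226. 243.]
go [0.0, -0.0004, -0.0133] [-0.001, 0.0, 0.0]
```

View pics/c8.png

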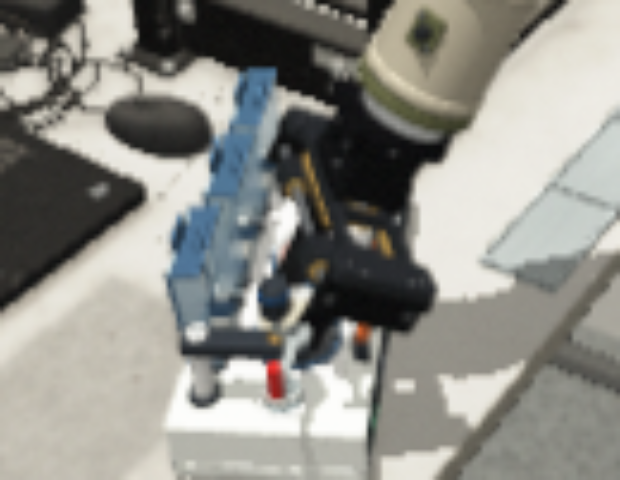

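The body passes in front of the knob (crop 275,295) without touching, and clear of the covers. Lowering the rest of the way.

Call:
arm_command --xyz '[[0,0,-0.003],[0,0,-0.006],[0,0,-0.009],[0,0,-0.011],[0,0,-0.011],[0,0,-0.011]]' --rot '[[0,0,0],[0,0,0],[0,0,0],[0,0,0],[0,0,0],[0,0,0]]'

```text
time: 38.58
ee_pos: [0.5218, 0.3664, 0.066]
eef_rot: [-0.382, 0.89, 0.098, 0.227]
ft_force: [0.1, 0.2, -0.2]
width: 0.0521
grip_force: 14.0
```

Call:
arm_command --xyz '[[0,0,-0.001],[0,0,-0.002],[0,0,-0.002],[0,0,-0.002]]' --rot '[[0,0,0],[0,0,0],[0,0,0],[0,0,0]]'

```text
time: 38.92
ee_pos: [0.522, 0.3665, 0.0643]
eef_rot: [-0.382, 0.89, 0.098, 0.227]
ft_force: [-0.0, 0.0, 1.0]
width: 0.0518
grip_force: 14.0
```

Call:
arm_command --xyz '[[0,0,0],[0,0,0],[0,0,0],[0,0,0]]' --rot '[[0,0,0],[0,0,0],[0,0,0],[0,0,0]]' --grip 0.75

```text
time: 39.25
ee_pos: [0.5217, 0.3663, 0.0639]
eef_rot: [-0.382, 0.89, 0.098, 0.227]
ft_force: [-0.6, 0.0, 0.4]
width: 0.0639
grip_force: 0.0
```

Call:
arm_command --xyz '[[0,0,0.01],[0,0,0.03],[0,0,0.06],[0,0,0.1],[0,0,0.14],[0,0,0.16],[0,0,0.16]]' --rot '[[0,0,0],[0,0,0],[0,0,0],[0,0,0],[0,0,0],[0,0,0],[0,0,0]]'

```text
time: 39.83
ee_pos: [0.5239, 0.368, 0.2317]
eef_rot: [-0.382, 0.889, 0.098, 0.232]
ft_force: [0.7, 0.9, 0.6]
width: 0.0657
grip_force: 0.0
```

```bash
python3 - <<'E'
from h import *
st()
a=snap("scene","a9");find("dish_1","scene",n=6)
cv2.imwrite("pics/c9.png",cv2.cvtColor(cv2.resize(a[190:290,160:290],(620,480)),cv2.COLOR_RGB2BGR))
for i in range(2):
  for c in("scene","top"):
    r.camera(c)
    for l in("dish_1","cover_1_tab","probe_knob"):find(l,c,n=6)
E
```

```text
39.83 [0.5239 0.368  0.2317] [[-0.6, -0.725, 0.337], [-0.634, 0.688, 0.352], [-0.488, -0.002, -0.873]] [0.73 0.92 0.58] 0.06566597493122754 0.0
scene dish_1 0.65 [0.5621 0.2872 0.0604] [225. 242.]
scene dish_1 0.53 [0.4825 0.547  0.0037] [197. 312.]
scene dish_1 0.45 [0.5217 0.3681 0.0579] [221. 260.]
scene dish_1 0.42 [0.5941 0.2133 0.0563] [230. 229.]
scene dish_1 0.19 [0.6248 0.3211 0.1458] [203. 223.]
scene dish_1 0.63 [0.5958 0.2135 0.0555] [229. 230.]
scene dish_1 0.62 [0.4811 0.5478 0.0016] [198. 313.]
scene dish_1 0.54 [0.5236 0.367  0.0542] [221. 260.]
scene dish_1 0.53 [0.5636 0.289  0.0578] [224. 243.]
scene cover_1_tab 0.69 [0.6603 0.2466 0.1456] [209. 210.]
scene cover_1_tab 0.55 [0.4919 0.417  0.1449] [217. 252.]
scene probe_knob 0.38 [0.4928 0.4173 0.1416] [217. 253.]
top dish_1 0.72 [0.483  0.5485 0.0011] [116. 212.]
top dish_1 0.7 [0.522  0.3641 0.057 ] [165. 197.]
top dish_1 0.2 [0.4473 0.0012 0.0026] [264. 227.]
top cover_1_tab 0.64 [0.6599 0.2437 0.1436] [200. 153.]
top probe_knob 0.66 [0.5583 0.2851 0.0565] [188. 190.]
top probe_knob 0.66 [ 0.459  -0.4402  0.0009] [388. 230.]
top probe_knob 0.54 [0.4957 0.4199 0.1447] [142. 191.]
scene dish_1 0.51 [0.4797 0.5464 0.0031] [198. 313.]
scene dish_1 0.47 [0.5961 0.2111 0.0544] [230. 229.]
scene dish_1 0.39 [0.5191 0.3695 0.0571] [221. 261.]
scene cover_1_tab 0.51 [0.664  0.2461 0.1422] [208. 210.]
scene cover_1_tab 0.36 [ 0.4706 -0.3612 -0.0036] [317. 185.]
scene cover_1_tab 0.31 [0.601  0.2183 0.0528] [227. 230.]
scene probe_knob 0.42 [0.4932 0.4206 0.1439] [216. 253.]
top dish_1 0.52 [0.4851 0.5479 0.0008] [116. 212.]
top dish_1 0.5 [0.5239 0.3618 0.0547] [165. 197.]
top cover_1_tab 0.73 [ 0.4544 -0.2849 -0.0007] [345. 230.]
top cover_1_tab 0.65 [0.6588 0.2494 0.1407] [198. 154.]
top cover_1_tab 0.55 [ 0.4718 -0.3639 -0.    ] [367. 226.]
```

View pics/c9.png

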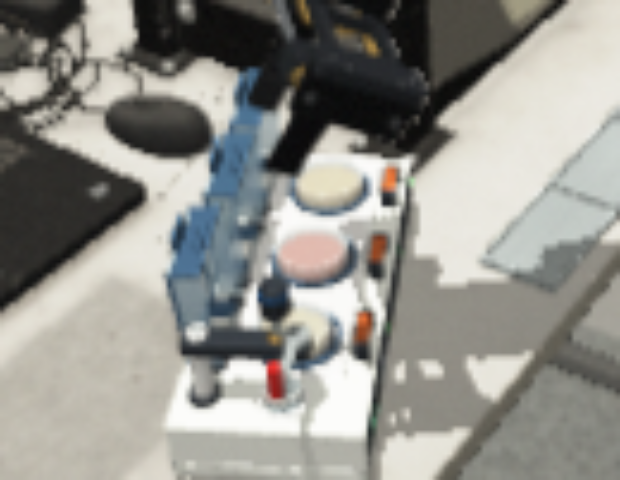

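All three dishes lie in their rings. Next I'll go behind cover 1 with the fingers shut.

```bash
python3 - <<'E'
from h import *
o=np.array([.5586,.3092]);ex=np.array([.895,.446]);ey=np.array([-.446,.895])
for y in(-.105,-.019,.063):print((o+.100*ex+y*ey).round(4))
p=o+.1*ex-.105*ey
go([*p,.21],26.5,116,0)
E
```

```text
[0.6949 0.2598]
[0.6566 0.3368]
[0.62   0.4102]
go [0.1731, -0.1065, -0.014] [0.086, 0.578, -1.874]
```

Call:
arm_command --xyz '[[0,0,0.01],[0,0,0.01],[0.01,0,0.01],[0.03,-0.01,0.01],[0.05,-0.02,0.01],[0.07,-0.03,0.01],[0.09,-0.04,0.0],[0.11,-0.05,0.0],[0.13,-0.07,0.0],[0.15,-0.09,0.0],[0.173,-0.1065,0.0],[0.173,-0.1065,0.0],[0.173,-0.1065,0.0],[0.173,-0.1065,0.0],[0.173,-0.1065,-0.014],[0.173,-0.1065,-0.014],[0.173,-0.1065,-0.014],[0.173,-0.1065,-0.014],[0.173,-0.1065,-0.014],[0.173,-0.1065,-0.014]]' --rot '[[0.005,0.036,-0.117],[0.01,0.072,-0.234],[0.016,0.108,-0.351],[0.021,0.144,-0.468],[0.027,0.18,-0.586],[0.032,0.217,-0.703],[0.037,0.253,-0.82],[0.043,0.289,-0.937],[0.048,0.325,-1.054],[0.054,0.361,-1.171],[0.059,0.397,-1.288],[0.064,0.433,-1.405],[0.07,0.47,-1.523],[0.075,0.506,-1.64],[0.08,0.542,-1.757],[0.086,0.578,-1.874],[0.086,0.578,-1.874],[0.086,0.578,-1.874],[0.086,0.578,-1.874],[0.086,0.578,-1.874]]' --grip 0.0 --squeeze 10

```text
time: 42.4
ee_pos: [0.6948, 0.2601, 0.2108]
eef_rot: [0.525, 0.851, 0.001, 0.001]
ft_force: [-0.7, -1.0, 0.9]
width: 0.0006
grip_force: 0.0
```

```bash
python3 - <<'E'
from h import *
st()
go([.6949,.2598,.12],26.5,116,0)
E
```

```text
42.4 [0.6948 0.2601 0.2108] [[-0.449, 0.894, 0.002], [0.894, 0.449, 0.001], [-0.0, 0.002, -1.0]] [-0.67 -0.98  0.93] 0.0005566429162477402 0.0
go [0.0001, -0.0003, -0.0908] [-0.001, 0.002, -0.003]
```

Call:
arm_command --xyz '[[0,0,-0.03],[0,0,-0.06],[0,0,-0.09],[0,0,-0.09],[0,0,-0.09]]' --rot '[[0,0,0],[0,0,0],[0,0,0],[0,0,0],[0,0,0]]'

```text
time: 42.82
ee_pos: [0.6939, 0.2597, 0.1195]
eef_rot: [0.526, 0.851, -0.001, -0.001]
ft_force: [0.4, -0.8, 1.8]
width: 0.0004
grip_force: 0.0
```

Call:
arm_command --xyz '[[-0.011,-0.0055,0.004],[-0.0215,-0.0107,0.008],[-0.0305,-0.0155,0.013],[-0.0403,-0.0201,0.016],[-0.0506,-0.0252,0.015],[-0.0609,-0.0303,0.012],[-0.067,-0.0335,0.009],[-0.0734,-0.0366,0.006],[-0.0805,-0.04,0.003],[-0.0873,-0.0435,0],[-0.093,-0.0463,-0.006],[-0.0981,-0.0489,-0.012],[-0.103,-0.0515,-0.019],[-0.1074,-0.0535,-0.025],[-0.1074,-0.0535,-0.025]]' --rot '[[0,0,0],[0,0,0],[0,0,0],[0,0,0],[0,0,0],[0,0,0],[0,0,0],[0,0,0],[0,0,0],[0,0,0],[0,0,0],[0,0,0],[0,0,0],[0,0,0],[0,0,0]]'

```text
time: 44.07
ee_pos: [0.5861, 0.2057, 0.0934]
eef_rot: [0.526, 0.85, -0.001, -0.001]
ft_force: [-0.0, -0.5, 0.3]
width: 0.0006
grip_force: 0.3
```

```bash
python3 - <<'E'
from h import *
st()
a=snap("scene","a10")
cv2.imwrite("pics/c10.png",cv2.cvtColor(cv2.resize(a[180:280,170:300],(620,480)),cv2.COLOR_RGB2BGR))
E
```

```text
44.07 [0.5861 0.2057 0.0934] [[-0.446, 0.895, -0.002], [0.895, 0.446, -0.001], [0.0, -0.002, -1.0]] [-0.05 -0.45  0.32] 0.0005879304448291429 0.2645876747556031
```

View pics/c10.png

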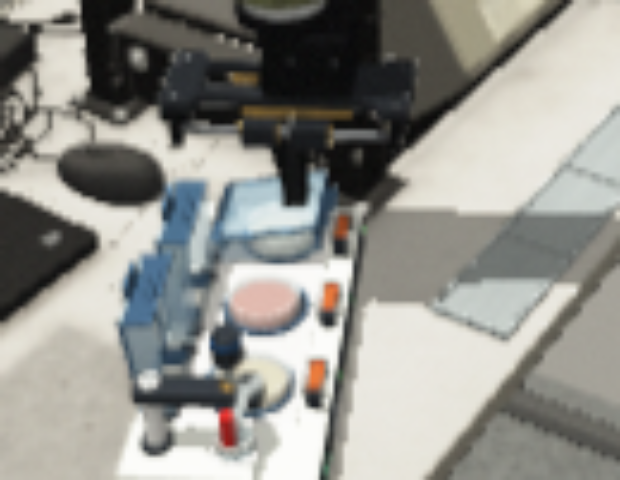

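Cover 1 is nearly down, with the finger near its front edge (crop 293,200). Pressing.

Call:
arm_command --xyz '[[-0.004,-0.002,-0.006],[-0.008,-0.004,-0.011],[-0.009,-0.0045,-0.016],[-0.009,-0.0045,-0.018],[-0.009,-0.0045,-0.02],[-0.009,-0.0045,-0.021],[-0.009,-0.0045,-0.021]]' --rot '[[0,0,0],[0,0,0],[0,0,0],[0,0,0],[0,0,0],[0,0,0],[0,0,0]]'

```text
time: 44.7
ee_pos: [0.5792, 0.2023, 0.0788]
eef_rot: [0.526, 0.85, 0.001, 0.001]
ft_force: [-15.6, -6.2, 41.9]
width: 0.0007
grip_force: 21.0
```

Call:
arm_command --xyz '[[0,0,0.01],[0,0,0.04],[0,0,0.08],[0,0,0.13],[0,0,0.141],[0,0,0.141]]' --rot '[[0,0,0],[0,0,0],[0,0,0],[0,0,0],[0,0,0],[0,0,0]]'

```text
time: 45.2
ee_pos: [0.5803, 0.2027, 0.2205]
eef_rot: [0.526, 0.85, 0.003, 0.002]
ft_force: [0.4, 0.1, 0.3]
width: 0.0004
grip_force: 0.0
```

```bash
python3 - <<'E'
from h import *
st()
a=snap("scene","a11")
cv2.imwrite("pics/c11.png",cv2.cvtColor(cv2.resize(a[180:280,170:300],(620,480)),cv2.COLOR_RGB2BGR))
go([.6566,.3368,.21],26.5,116,0)
E
```

```text
45.2 [0.5803 0.2027 0.2205] [[-0.446, 0.895, 0.007], [0.895, 0.446, 0.003], [-0.0, 0.008, -1.0]] [0.36 0.1  0.35] 0.0004407135770366284 0.0
go [0.0773, 0.1345, -0.0074] [-0.002, 0.004, 0.0]
```

View pics/c11.png

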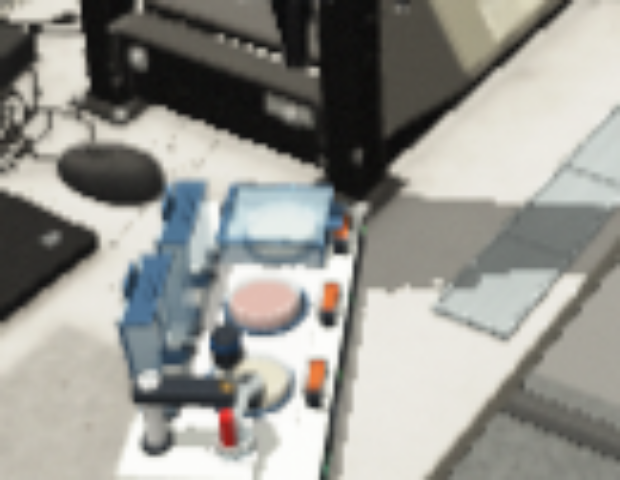

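Cover 1 is held shut, its tab over the catch (crop 340,215). Now cover 2.

Call:
arm_command --xyz '[[0.03,0.03,0],[0.05,0.065,0],[0.07,0.1,0],[0.077,0.1345,-0.007],[0.077,0.1345,-0.007],[0.077,0.1345,-0.04],[0.077,0.1345,-0.075],[0.077,0.1345,-0.098],[0.077,0.1345,-0.098],[0.077,0.1345,-0.098]]' --rot '[[0,0,0],[0,0,0],[0,0,0],[0,0,0],[0,0,0],[0,0,0],[0,0,0],[0,0,0],[0,0,0],[0,0,0]]'

```text
time: 46.08
ee_pos: [0.6541, 0.3357, 0.1146]
eef_rot: [0.526, 0.85, -0.002, -0.001]
ft_force: [-0.4, 0.3, 1.1]
width: 0.0005
grip_force: 0.0
```

Call:
arm_command --xyz '[[-0.011,-0.0055,0.004],[-0.0215,-0.0107,0.008],[-0.0305,-0.0155,0.013],[-0.0403,-0.0201,0.016],[-0.0506,-0.0252,0.015],[-0.0609,-0.0303,0.012],[-0.067,-0.0335,0.009],[-0.0734,-0.0366,0.006],[-0.0805,-0.04,0.003],[-0.0873,-0.0435,0],[-0.093,-0.0463,-0.006],[-0.0981,-0.0489,-0.012],[-0.103,-0.0515,-0.019],[-0.1074,-0.0535,-0.025],[-0.1074,-0.0535,-0.025]]' --rot '[[0,0,0],[0,0,0],[0,0,0],[0,0,0],[0,0,0],[0,0,0],[0,0,0],[0,0,0],[0,0,0],[0,0,0],[0,0,0],[0,0,0],[0,0,0],[0,0,0],[0,0,0]]'

```text
time: 47.33
ee_pos: [0.5466, 0.2821, 0.0903]
eef_rot: [0.526, 0.85, -0.001, -0.001]
ft_force: [0.7, 0.0, 0.1]
width: 0.0008
grip_force: 0.3
```

Call:
arm_command --xyz '[[-0.004,-0.002,-0.006],[-0.008,-0.004,-0.011],[-0.009,-0.0045,-0.014],[-0.009,-0.0045,-0.016],[-0.009,-0.0045,-0.017],[-0.009,-0.0045,-0.017]]' --rot '[[0,0,0],[0,0,0],[0,0,0],[0,0,0],[0,0,0],[0,0,0]]'

```text
time: 47.83
ee_pos: [0.5401, 0.2791, 0.079]
eef_rot: [0.526, 0.85, 0.002, 0.001]
ft_force: [-9.0, -5.7, 33.4]
width: 0.0002
grip_force: 16.5
```

Call:
arm_command --xyz '[[0,0,0.01],[0,0,0.04],[0,0,0.08],[0,0,0.12],[0,0,0.137],[0.03,0.03,0.137],[0.055,0.065,0.137],[0.075,0.1,0.137],[0.08,0.131,0.137],[0.08,0.131,0.137],[0.08,0.131,0.137]]' --rot '[[0,0,0],[0,0,0],[0,0,0],[0,0,0],[0,0,0],[0,0,0],[0,0,0],[0,0,0],[0,0,0],[0,0,0],[0,0,0]]'

```text
time: 48.75
ee_pos: [0.6177, 0.4116, 0.2097]
eef_rot: [0.525, 0.851, -0.001, -0.001]
ft_force: [-0.2, 0.0, -0.5]
width: 0.0004
grip_force: 0.0
```

```bash
python3 - <<'E'
from h import *
st()
go([.62,.4102,.12],26.5,116,0)
for c in("scene","top"):
  r.camera(c)
  for l in("cover_1_tab","probe_knob"):find(l,c)
E
```

```text
48.75 [0.6177 0.4116 0.2097] [[-0.449, 0.894, -0.003], [0.894, 0.449, -0.0], [0.001, -0.003, -1.0]] [-0.17  0.04 -0.5 ] 0.0004443917660791672 0.0
go [0.0023, -0.0014, -0.0897] [0.0, -0.003, -0.003]
scene cover_1_tab 0.6 [0.568  0.1961 0.0801] [238. 224.]
scene cover_1_tab 0.33 [0.5303 0.2741 0.0787] [234. 239.]
scene probe_knob 0.72 [0.5598 0.3071 0.0014] [223. 258.]
scene probe_knob 0.51 [0.4924 0.4188 0.1438] [217. 253.]
top cover_1_tab 0.51 [0.5217 0.3681 0.0566] [164. 197.]
top cover_1_tab 0.49 [ 0.4594 -0.4375  0.0008] [388. 230.]
top probe_knob 0.38 [0.4949 0.4173 0.1447] [143. 191.]
```

Call:
arm_command --xyz '[[0.002,-0.001,-0.03],[0.002,-0.001,-0.06],[0.002,-0.001,-0.09],[0.002,-0.001,-0.09],[0.002,-0.001,-0.09]]' --rot '[[0,0,0],[0,0,0],[0,0,0],[0,0,0],[0,0,0]]'

```text
time: 49.47
ee_pos: [0.6204, 0.4073, 0.1213]
eef_rot: [0.527, 0.85, -0.001, -0.001]
ft_force: [-0.2, 0.4, 0.9]
width: 0.0002
grip_force: 0.0
```

Call:
arm_command --xyz '[[-0.011,-0.0055,0.004],[-0.0215,-0.0107,0.008],[-0.0305,-0.0155,0.013],[-0.0403,-0.0201,0.016],[-0.0506,-0.0252,0.015],[-0.0609,-0.0303,0.012],[-0.067,-0.0335,0.009],[-0.0734,-0.0366,0.006],[-0.0805,-0.04,0.003],[-0.0873,-0.0435,0],[-0.093,-0.0463,-0.006],[-0.0981,-0.0489,-0.012],[-0.103,-0.0515,-0.019],[-0.1074,-0.0535,-0.025],[-0.1074,-0.0535,-0.025]]' --rot '[[0,0,0],[0,0,0],[0,0,0],[0,0,0],[0,0,0],[0,0,0],[0,0,0],[0,0,0],[0,0,0],[0,0,0],[0,0,0],[0,0,0],[0,0,0],[0,0,0],[0,0,0]]'

```text
time: 50.72
ee_pos: [0.5123, 0.3541, 0.0953]
eef_rot: [0.526, 0.85, -0.001, -0.001]
ft_force: [1.2, -0.1, -0.4]
width: 0.0003
grip_force: 0.3
```

Call:
arm_command --xyz '[[-0.004,-0.002,-0.006],[-0.008,-0.004,-0.011],[-0.009,-0.0045,-0.014],[-0.009,-0.0045,-0.017],[-0.009,-0.0045,-0.019],[-0.009,-0.0045,-0.019]]' --rot '[[0,0,0],[0,0,0],[0,0,0],[0,0,0],[0,0,0],[0,0,0]]'

```text
time: 51.22
ee_pos: [0.5043, 0.3503, 0.0793]
eef_rot: [0.526, 0.85, -0.0, -0.0]
ft_force: [-6.8, -4.2, 15.4]
width: 0.0007
grip_force: 7.7
```

Call:
arm_command --xyz '[[0,0,-0.002],[0,0,-0.002],[0,0,-0.002],[0,0,0.01],[0,0,0.04],[0,0,0.08],[0,0,0.12],[0,0,0.16],[-0.03,-0.03,0.2],[-0.06,-0.06,0.2],[-0.06,-0.1,0.2],[-0.06,-0.14,0.2],[-0.06,-0.16,0.2],[-0.06,-0.16,0.2]]' --rot '[[0,0,0],[0,0,0],[0,0,0],[0,0,0],[0,0,0],[0,0,0],[0,0,0],[0,0,0],[0,0,0],[0,0,0],[0,0,0],[0,0,0],[0,0,0],[0,0,0]]'

```text
time: 52.38
ee_pos: [0.4452, 0.1841, 0.2784]
eef_rot: [0.53, 0.848, -0.0, 0.001]
ft_force: [0.7, -0.4, 0.5]
width: 0.0002
grip_force: 0.0
```

```bash
python3 - <<'E'
from h import *
st()
a=snap("scene","a12");b=snap("top","b12")
cv2.imwrite("pics/c12.png",cv2.cvtColor(np.vstack([cv2.resize(a[200:290,180:290],(440,360)),cv2.resize(b[140:220,110:240],(440,235))]),cv2.COLOR_RGB2BGR))
for c in("scene","top"):
  for l in("cover_1_tab","probe_knob","lever_pin","dish_1"):find(l,c)
E
```

```text
52.38 [0.4452 0.1841 0.2784] [[-0.439, 0.898, 0.001], [0.898, 0.439, -0.001], [-0.002, 0.0, -1.0]] [ 0.71 -0.42  0.47] 0.00022229134112416868 0.0
scene cover_1_tab 0.68 [0.5677 0.1965 0.0808] [238. 224.]
scene probe_knob 0.52 [0.4921 0.4187 0.1468] [217. 252.]
scene lever_pin 0.49 [0.4587 0.4603 0.1389] [218. 266.]
scene dish_1 0.55 [ 4.816e-01  5.486e-01 -1.000e-04] [197. 314.]
top cover_1_tab 0.19 [0.4913 0.4164 0.1472] [143. 192.]
top cover_1_tab 0.16 [0.5583 0.2882 0.0584] [187. 189.]
top probe_knob 0.67 [0.5229 0.3652 0.0569] [164. 197.]
top probe_knob 0.43 [0.4942 0.4208 0.1468] [142. 191.]
top lever_pin 0.44 [0.4598 0.4612 0.1378] [128. 200.]
top dish_1 0.51 [0.4853 0.5509 0.0011] [116. 211.]
```

View pics/c12.png

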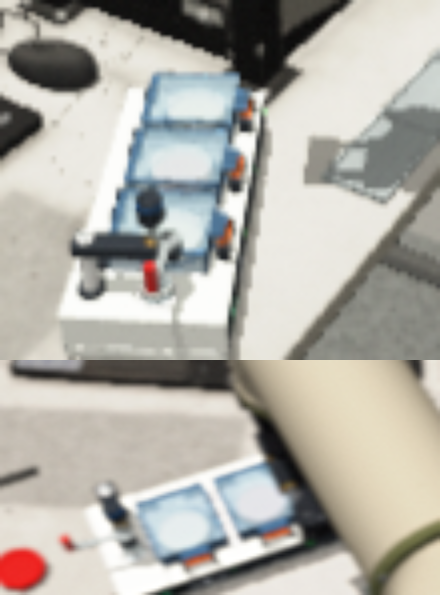

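```bash
python3 - <<'E'
from h import *
for i in range(4):
  for c in("scene","top"):
    r.camera(c);find("probe_knob",c,n=2)
  find("cover_1_tab","scene")
E
```

```text
scene probe_knob 0.5 [0.4909 0.4207 0.1434] [217. 253.]
top probe_knob 0.45 [0.4934 0.4201 0.146 ] [142. 191.]
scene cover_1_tab 0.66 [ 0.4682 -0.3644  0.0011] [318. 184.]
scene cover_1_tab 0.53 [0.5691 0.1975 0.079 ] [237. 225.]
scene probe_knob 0.46 [0.4903 0.4179 0.1412] [218. 253.]
top probe_knob 0.42 [0.4963 0.4179 0.143 ] [143. 191.]
scene cover_1_tab 0.72 [0.568  0.199  0.0787] [237. 225.]
scene cover_1_tab 0.35 [0.5236 0.3685 0.0537] [220. 261.]
scene probe_knob 0.64 [0.4866 0.4185 0.1428] [218. 253.]
scene probe_knob 0.37 [0.5318 0.2786 0.0852] [233. 238.]
top probe_knob 0.6 [0.4924 0.4207 0.147 ] [142. 191.]
scene cover_1_tab 0.65 [0.5684 0.1973 0.0807] [237. 224.]
scene probe_knob 0.62 [0.493  0.4202 0.1443] [216. 253.]
top probe_knob 0.5 [0.4925 0.4186 0.1441] [142. 192.]
scene cover_1_tab 0.83 [0.5682 0.1955 0.0788] [238. 224.]
```

The knob height hasn't changed, and everything is in place, so I'm handing in.

```bash
python3 -c "
from bench import r
print(r.close_job())"
```

```text
the job is handed in; nothing more can be done
None
```

I handed the job in at about 53 s on the robot's clock: the probe is lowered onto the vial bottom and locked, all three dishes lie in their own bays, and the three covers are shut. The hand-in returned no verdict; I checked the result by camera and by the forces felt (tip contact about 20 N), but could not read the tip's contact force after letting go.

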